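Set out heat sinks by length on the assembly board

TASK

Set the four heat sinks out for assembly: lay one on each cork pad of the grey board in order of length, the shortest on the pad next to the round steel post and each next longer one a pad further along, so that the longest is farthest from the post. Each lies flat with its fins up, centred on its pad and lengthwise along the pad, and is let go.

Things in the scene. Friction and masses are not known exactly. Their poses are not given: they have to be found in the camera images.
- sink_a_mid (a point): the shortest of four dark finned heat sinks, 45 mm long (its x axis), 36 mm wide (y), 28 mm high, loose; the point is its centre, half-way up (14 mm above its underside); z points up through the fins. Grasp it across its 36 mm width; its sides are flat
- sink_b_mid (a point): the second shortest of four dark finned heat sinks, 65 mm long (its x axis), 36 mm wide (y), 28 mm high, loose; the point is its centre, half-way up (14 mm above its underside); z points up through the fins. Grasp it across its 36 mm width; its sides are flat
- sink_c_mid (a point): the second longest of four dark finned heat sinks, 85 mm long (its x axis), 36 mm wide (y), 28 mm high, loose; the point is its centre, half-way up (14 mm above its underside); z points up through the fins. Grasp it across its 36 mm width; its sides are flat
- sink_d_mid (a point): the longest of four dark finned heat sinks, 105 mm long (its x axis), 36 mm wide (y), 28 mm high, loose; the point is its centre, half-way up (14 mm above its underside); z points up through the fins. Grasp it across its 36 mm width; its sides are flat
- pad0: one of four identical brown cork pads fixed in a row on the grey work board, 114 mm (its x axis, across the row) by 48 mm (y, along the row), 3 mm thick; origin at the centre of its underside, so its top is 3 mm higher (9 mm above the bench). Pads stand about 76 mm apart; which pad of the row is which varies, so judge by distance from the steel post
- pad1: one of four identical brown cork pads fixed in a row on the grey work board, 114 mm (its x axis, across the row) by 48 mm (y, along the row), 3 mm thick; origin at the centre of its underside, so its top is 3 mm higher (9 mm above the bench). Pads stand about 76 mm apart; which pad of the row is which varies, so judge by distance from the steel post
- pad2: one of four identical brown cork pads fixed in a row on the grey work board, 114 mm (its x axis, across the row) by 48 mm (y, along the row), 3 mm thick; origin at the centre of its underside, so its top is 3 mm higher (9 mm above the bench). Pads stand about 76 mm apart; which pad of the row is which varies, so judge by distance from the steel post
- pad3: one of four identical brown cork pads fixed in a row on the grey work board, 114 mm (its x axis, across the row) by 48 mm (y, along the row), 3 mm thick; origin at the centre of its underside, so its top is 3 mm higher (9 mm above the bench). Pads stand about 76 mm apart; which pad of the row is which varies, so judge by distance from the steel post
- start_post: round steel post, 22 mm across and 40 mm tall, fixed on the grey board (120 x 370 mm, 6 mm thick) just beyond one end of the row of pads, about 56 mm from the centre of the nearest pad; it may stand at either end of the row (at the other end is only a small flat screw head, 9 mm across). Origin at the centre of its foot, 6 mm above the bench. Behind the board stands a bench power supply 137 mm tall and at the right front a vice 92 mm tall: carry things over or round them

How it is judged:
By the outcome, as a careful person would: the job done as asked, in the order asked, and still so for the second after the job is handed in, with the robot touching nothing.
It also fails if it takes over 120 s, if anything falls off the work surface, if the arm or the gripper's body presses on something with over 40 N, if the wrist force passes 120 N, or if a joint passes its speed limit or range.

ROBOT

A 6-joint arm with a two-finger parallel gripper is mounted at the origin on a cart in front of the work surface, level with it; the furniture and walls round the work are solid. World frame = base frame: x ahead of the robot, y to its left, z up, the work surface at z = 0. Lengths are in m, angles in degrees, forces in N, time in s.
With the tool pointing down it reaches from about 0.325 to 0.925 m from the base axis. Payload 3.1 kg.
Tool frame: the origin (TCP) lies at the very end of the fingers, on their centre line; the grasp point (between the pads) lies 19 mm behind it; y points along the fingers, z is the direction in which the jaws open and shut, and the axes are right-handed (so a half turn about y gives the same grasp; the last joint's range is limited). The gripper opens to 85 mm and grips with 20 to 120 N. Pads are 22 mm wide; open, the fingers measure 114 mm over their backs; the gripper's body (76 mm by 85 mm) begins 54 mm behind the grasp point. The pads swing forward as they close: fully open they stand 13 mm farther back than shut.
Start: joints at [67.827, 12.427, 92.441, -0, 75.132, -6.429], TCP at [0.17, 0.602, 0.204] pointing down, gripper open.
Joint ranges: [-157.48, 157.48], [-44.54, 120.13], [17.64, 146.25], [-64.5, 244.5], [7.68, 150.69], [-147.95, 147.95]. Speed limits (degrees/s): [159.86, 159.86, 180, 180, 180, 180].

INTERFACE

Orientations are given as a 3x3 rotation matrix whose columns are the frame's x, y, z axes.
In Python, from station import observe, capture, job_done gives the robot as it stands.
- The arm moves only by the shell command python3 -m creep 'ROWS' [FORCE]. ROWS is text: rows parted by semicolons, each of 7 numbers parted by spaces: the shift along the tool's x, y, z in cm, then the turn, a rotation vector about the tool's x, y, z in degrees, then the finger opening in cm, from 0 to 8.54. A call has 1 to 10 rows; each row is the pose to reach, as a shift and turn from the pose commanded when the call began, along the tool's axes at that moment; what a row does not reach only later rows make up. A row lasts 1/8 s, in which the tool goes at most 62.5 mm and 10.7 degrees, less where a joint would pass 70% of its speed; a pose out of reach is approached as far as the arm can. A call with a gripper value outside its range is refused whole. The fingers move at their own pace and stop on an object; FORCE is the grip in N (left out, the last holds). Time passes only in rows, so rows that repeat a pose let the fingers close. It gives the time, the measured TCP pose, the force and the opening at its end, in the units of the state.
- observe(): the state, without advancing time (a new reading comes with each control period).
- capture(name): name is "side" or "top" or "wrist"; returns a dict with "pixels" (400x640x3 uint8, red, green, blue), "range_z" (400x640 float32, m along the optical axis (not along the pixel's ray), 0 where there is no reading), "K" (3x3 intrinsics, pixels), "dist" ([k1, k2, p1, p2, k3] as OpenCV has them; the pictures are not rectified), "world_from_camera" (4x4, takes a point from camera to world coordinates). Camera axes: x right, y down, z forward; pixel columns grow to the right and rows downward; lengths in m; the calibration is good to about 2 mm. A picture is of the moment at which its call begins.
- job_done(): hands the job in, once; it reports no verdict.
The state is a dict: "clock": time; "q": joint angles; "dq": joint speeds; "tau": joint torques, N m; "eef_pos": TCP position; "tool_rot": TCP orientation; "force": force on the tool from outside, world axes, zero at the start; "wrist_torque": the same for the moment, N m; "opening": opening from 0.0 (shut) to 1.0 (fully open).
Only numpy, scipy, OpenCV 4.12 (cv2) and the standard library are available. Lean on these libraries where they do the work, as an engineer would, in place of code of your own. Each camera call takes 0.05 s, during which the arm holds its last target.

## Working session

There is one attempt and no reset: what is moved stays moved. The work goes in short steps, Python scripts to look and compute and a shell command to move; the robot and the scene stay as the last step left them, time stands still between calls to the robot, and variables do not carry over. Pictures are saved under pics/ and viewed, and the job is handed in when it is done.

```bash
ls; mkdir -p pics; python3 - <<'E'
from station import observe, capture
import cv2
s=observe()
print({k:s[k] for k in ('clock','eef_pos','tool_rot','opening','force')})
for n in ("top","side"):
    c=capture(n); cv2.imwrite(f"pics/{n}0.png",c["pixels"][:,:,::-1]); print(n,c["K"],c["dist"],c["world_from_camera"])
E
```

```text
pics
{'clock': 0.0, 'eef_pos': array([0.16922859, 0.60074638, 0.20303857]), 'tool_rot': array([[ 9.62487386e-01, -9.17929438e-04,  2.71324877e-01],
       [-2.71326278e-01, -2.20146934e-03,  9.62484911e-01],
       [-2.86179837e-04, -9.99997155e-01, -2.36794485e-03]]), 'opening': 1.000857180764258, 'force': array([-0.25848156,  0.38438235,  0.12051304])}
top [[470.48644642   0.         321.78549402]
 [  0.         470.48644642 203.84567974]
 [  0.           0.           1.        ]] [0.03981266 0.         0.         0.         0.        ] [[-0.14352146 -0.95974794  0.24142385  0.17381275]
 [-0.98963614  0.14033718 -0.03042659  0.07765298]
 [-0.00467888 -0.24328864 -0.96994265  1.42981923]
 [ 0.          0.          0.          1.        ]]
side [[439.48563865   0.         320.55949795]
 [  0.         439.48563865 198.71819774]
 [  0.           0.           1.        ]] [-0.12314188  0.          0.          0.          0.        ] [[-0.92588157 -0.23460557  0.29614785  0.1374687 ]
 [-0.37759889  0.60104293 -0.70439085  1.00980639]
 [-0.01274356 -0.76400761 -0.64508137  0.93920183]
 [ 0.          0.          0.          1.        ]]
```

View pics/top0.png

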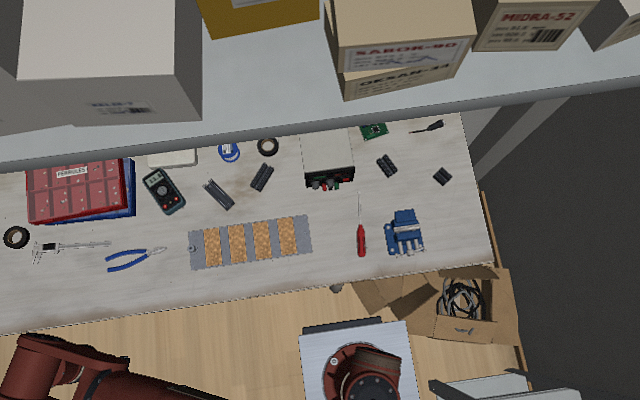

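View pics/side0.png

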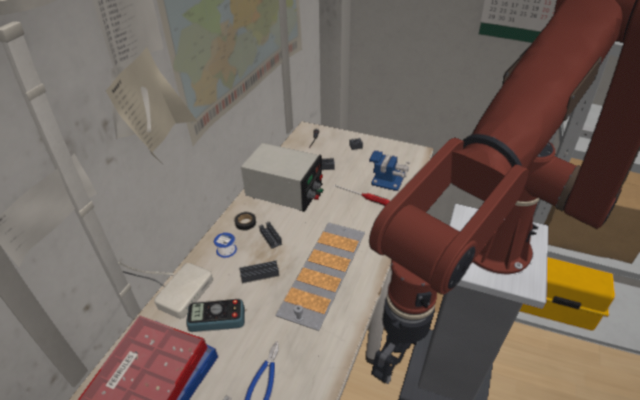

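The top view shows sinks near (218,195), (262,177), (387,166) and (442,176). The pad board runs from (190,250) to (310,235), and what looks like the post is at its left end, around (193,249). I'll zoom in and measure.

```bash
cat > h.py <<'E'
import numpy as np, cv2
from station import observe, capture
def world(c):
    """HxWx3 world points from range image"""
    K,d,T=c["K"],np.array(c["dist"]),c["world_from_camera"]
    v,u=np.mgrid[0:400,0:640]
    p=cv2.undistortPoints(np.stack([u,v],-1).reshape(-1,1,2).astype(np.float64),K,d).reshape(400,640,2)
    z=c["range_z"][...,None].astype(float)
    P=np.concatenate([p*z,z],-1)
    W=P@T[:3,:3].T+T[:3,3]
    W[c["range_z"]==0]=np.nan
    return W
def ray_plane(c,uv,h):
    K,d,T=c["K"],np.array(c["dist"]),c["world_from_camera"]
    p=cv2.undistortPoints(np.array(uv,float).reshape(-1,1,2),K,d).reshape(-1,2)
    D=np.c_[p,np.ones(len(p))]@T[:3,:3].T; o=T[:3,3]
    t=(h-o[2])/D[:,2]
    return o+D*t[:,None]
E
python3 - <<'E'
from h import *
c=capture("top"); np.save("top.npy",c,allow_pickle=True)
W=world(c)
a=c["pixels"][100:280,170:470,::-1]
cv2.imwrite("pics/topz.png",cv2.resize(a,None,fx=2.66,fy=2.66,interpolation=cv2.INTER_CUBIC))
for u,v in [(193,249),(218,195),(262,177),(387,166),(442,176),(250,250),(405,230),(320,150),(300,115),(300,60),(237,240)]:
    print(u,v,W[v,u].round(4))
# sinks: height 15-40mm & dark
g=c["pixels"].max(2)
m=((W[...,2]>0.012)&(W[...,2]<0.036)&(g<90)).astype(np.uint8)
n,l,st,ce=cv2.connectedComponentsWithStats(m)
for i in range(1,n):
    if st[i,4]>60:
        P=W[l==i]; print(i,st[i],P.mean(0).round(4),np.percentile(P[:,2],95).round(4)); print("  ",cv2.minAreaRect((P[:,:2]*1000).astype(np.float32)))
E
```

```text
193 249 [0.4368 0.4301 0.0479]
218 195 [ 6.054e-01  3.517e-01 -2.000e-04]
262 177 [0.6359 0.2059 0.0253]
387 166 [ 0.6219 -0.1905  0.0029]
442 176 [ 0.5559 -0.3474  0.0317]
250 250 [nan nan nan]
405 230 [ 0.3991 -0.1956  0.0676]
320 150 [0.6575 0.0189 0.1343]
300 115 [0.3835 0.0722 0.9783]
300 60 [0.4459 0.0638 0.9788]
237 240 [0.4512 0.3046 0.0145]
1 [ 561  101   79  263 1280] [ 0.3236 -0.7789  0.0239] 0.0349
   ((343.8879699707031, -778.360107421875), (799.0858154296875, 13.741842269897461), 0.11479436606168747)
2 [525 102  24  10  80] [ 0.7453 -0.6875  0.0238] 0.0341
   ((740.49755859375, -694.784423828125), (69.15685272216797, 26.086729049682617), 67.93391418457031)
6 [424 120  20  11  89] [ 0.731  -0.3656  0.0179] 0.0235
   ((729.32568359375, -357.3863525390625), (21.00174903869629, 63.58102798461914), 17.711545944213867)
14 [257 138  21  18 172] [0.738  0.1784 0.0182] 0.0225
   ((738.196044921875, 178.7236328125), (64.46371459960938, 55.74173355102539), 86.6371078491211)
16 [382 154  15  19  98] [ 0.6242 -0.1961  0.0223] 0.031
   ((624.902587890625, -196.46107482910156), (63.28
[... 1244 characters left out ...]
54.2189025878906), (96.271484375, 11.984682083129883), 35.533836364746094)
42 [ 62 216  47   8  91] [0.5797 0.7557 0.023 ] 0.0327
   ((579.912353515625, 748.3798828125), (5.755753993988037, 131.0623779296875), 1.3469750881195068)
48 [  3 226  26  22 292] [0.5575 0.9588 0.018 ] 0.0228
   ((558.3995971679688, 959.270751953125), (72.11174774169922, 64.54489135742188), 73.30347442626953)
57 [ 43 243  13   7  72] [0.5147 0.8616 0.0165] 0.0206
   ((515.0823364257812, 861.8010864257812), (35.19791030883789, 19.177196502685547), 83.83527374267578)
97 [327 358  19  17  63] [0.0496 0.0585 0.021 ] 0.0339
   ((46.614654541015625, 59.68701171875), (17.4789981842041, 64.68182373046875), 32.71653366088867)
```

View pics/topz.png

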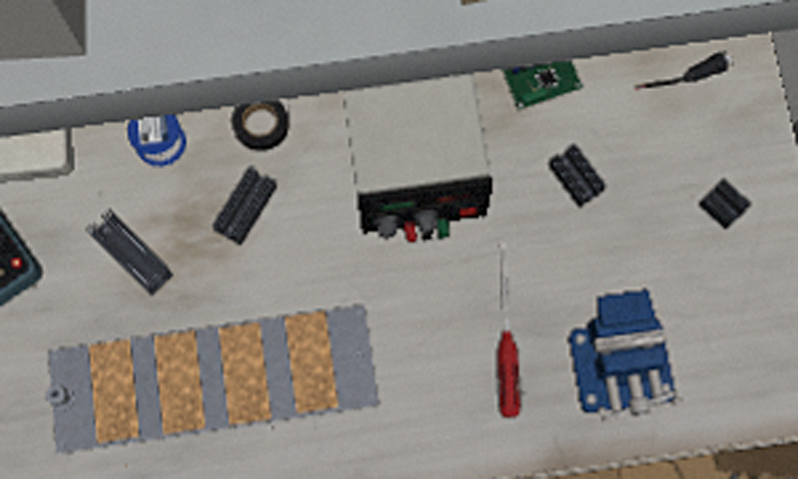

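```bash
python3 - <<'E'
from h import *
c=np.load("top.npy",allow_pickle=True).item(); W=world(c)
z=(W[...,2]*1000)
np.set_printoptions(linewidth=250)
print(np.nan_to_num(z[178:212:2,202:236:2],nan=-99).astype(int))
print(np.nan_to_num(z[164:192:2,248:278:2],nan=-99).astype(int))
p=c["pixels"]; 
# pads
hsv=cv2.cvtColor(p,cv2.COLOR_RGB2HSV)
m=((hsv[...,0]>5)&(hsv[...,0]<25)&(hsv[...,1]>90)).astype(np.uint8); m[:210]=0;m[275:]=0;m[:,:185]=0;m[:,320:]=0
m=cv2.morphologyEx(m,cv2.MORPH_CLOSE,np.ones((3,3)))
n,l,st,ce=cv2.connectedComponentsWithStats(m)
for i in range(1,n):
    if st[i,4]>100:
        vu=np.argwhere(l==i); P=ray_plane(c,vu[:,::-1],0.009)[:,:2]*1000
        print(ce[i],st[i,4],P.mean(0).round(1),cv2.minAreaRect(P.astype(np.float32)), np.nanmedian(z[l==i]))
s=capture("side"); np.save("side.npy",s,allow_pickle=True)
cv2.imwrite("pics/sidez.png",cv2.resize(s["pixels"][110:350,150:450,::-1],None,fx=2.5,fy=2.5,interpolation=cv2.INTER_CUBIC))
E
```

```text
[[ -4  -1   0   0   4   2  -6  -1 -99  -1   0  -4   1  -3  -4  -2  -6]
 [ -5  -3  -6  27  25  29  -1  -6  -2   1  -8  -3  -4  -3  -5   7   0]
 [ -1  -2  -5  -4  22  28  25   4   0  -1   0   4   5   0   0   1  -3]
 [ -3  -5  20   2   3  22  30  31   0  -5  -3   2  -2  -5  -6  -1   3]
 [  2  -4   0  32  12   7  27  24  22  -2  -2   0  -2   1   6  -6   1]
 [ -3  -2   4   5  29   5   4  30  32  29   2   2   0  -2   3   0  -1]
 [  0   1  -6   5   9  28   2   6  24  29  33  -3   0  -4   6   1   0]
 [ -3  -3  -1  -6   5   7  26   1   5  28  27  30  -3  -1  -3   0  -1]
 [  0  -5  -1  -2  -2   4   3   3   6   3  29  28  28   0  -1  -1   2]
 [  0   0  -1  -3  -1  -5  10   2   4   5   8  28  22  30  -4   0   2]
 [  0  -1  -5   3  -4   2   0   4   6   0  10   5  30  31  30  -3   0]
 [ -3  -3  -6   0   4  -1   0   2   1   1   3   8   7  31  27  30  -1]
 [  6   3   0  -4  -4  -6   2   0   8   3  -1   3   2  10  23  19  10]
 [  1   0  -3  -1   0  -1   0  -1   0  12   6   6   4   8   1   5  -3]
 [ -3  -4  -2  -4  -1   0   1  -6  -7  -8  17   6   4   7   5   1   0]
 [  0   1   1   6  -4  -2  -4   3  
[... 739 characters left out ...]
  4  0  0  9 12 -3 -2 -1 -1 -1 -2  0 -4]]
[286.49174312 235.63853211] 545 [444.  154.4] ((444.3348083496094, 154.316162109375), (112.5887680053711, 45.82799530029297), 0.06927686929702759) 8.017275096408927
[261.54098361 240.12021858] 549 [441.2 231.5] ((441.9593811035156, 231.66441345214844), (112.1463394165039, 46.18170166015625), 0.35919132828712463) 7.942035753486065
[237.02146691 243.38998211] 559 [442.1 306.5] ((443.2441101074219, 306.4049377441406), (46.31201171875, 113.02312469482422), 89.81776428222656) 8.237479565516237
[212.31729055 246.50089127] 561 [443.5 381.6] ((444.0045166015625, 381.6465148925781), (46.51116180419922, 112.24272155761719), 89.94435119628906) 8.050665017484526
```

View pics/sidez.png

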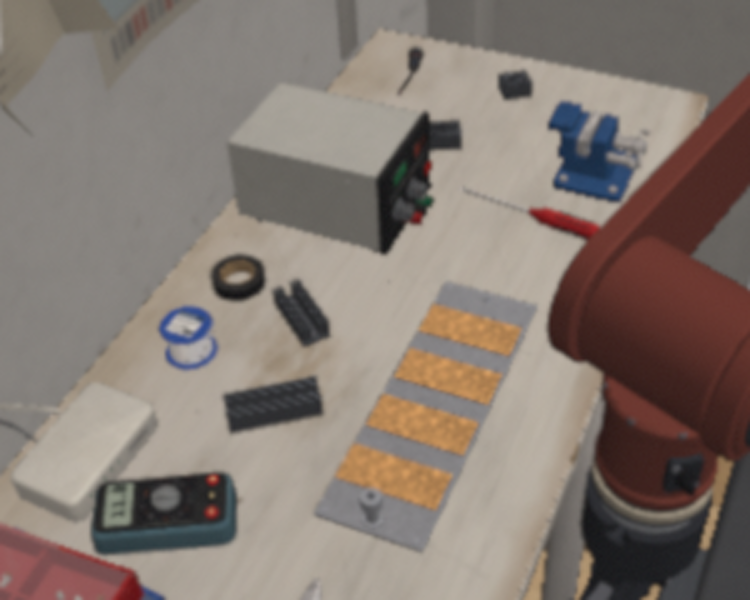

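Post is at the +y end, at about (0.437, 0.430). The pads are at x≈0.443 with y≈0.381, 0.306, 0.231 and 0.154, counting away from the post, and their long sides run along world x. Next I'll write a planning helper and check the surroundings.

```bash
cat > plan.py <<'E'
# usage: plan.py x y z yaw   (yaw = direction of jaw axis (tool z) in world, deg), mm
import sys, numpy as np
from scipy.spatial.transform import Rotation as R
from station import observe
x,y,z,yaw=map(float,sys.argv[1:5])
s=observe(); Rt=np.array(s["tool_rot"]); p=np.array(s["eef_pos"])
a=np.radians(yaw); Z=np.array([np.cos(a),np.sin(a),0]); Y=np.array([0,0,-1.]); T=np.c_[np.cross(Y,Z),Y,Z]
d=Rt.T@(np.array([x,y,z])/1000-p)*100
rv=R.from_matrix(Rt.T@T).as_rotvec(degrees=True)
print("now",(p*1000).round(1),"yaw",np.degrees(np.arctan2(Rt[1,2],Rt[0,2])).round(2),"q",np.round(s["q"],1),"F",np.round(s["force"],1),"t",round(s["clock"],2),"open",round(s["opening"],3))
print("shift cm",d.round(2),"turn",rv.round(2),"dist mm",round(np.linalg.norm(d)*10,1))
E
python3 plan.py 560 330 260 127
python3 - <<'E'
from h import *
c=np.load("top.npy",allow_pickle=True).item(); W=world(c)
P=W.reshape(-1,3)
m=(P[:,2]>.12)&(P[:,2]<.15)&(P[:,0]>.5)&(abs(P[:,1])<.3)
print("supply",np.percentile(P[m],[1,99],axis=0).round(3))
m=(P[:,2]>.03)&(P[:,2]<.11)&(P[:,0]>.3)&(P[:,0]<.55)&(P[:,1]<-.05)&(P[:,1]>-.3)
print("vice",np.percentile(P[m],[1,99],axis=0).round(3))
m=(P[:,2]>.9)&(P[:,2]<1.0); print("shelf",np.percentile(P[m],[.5,99],axis=0).round(3))
E
```

```text
now [169.3 601.  203.5] yaw 74.26 q [67.8 12.5 92.5  0.  75.1 -6.4] F [ 0.3 -0.2 -0.7] t 0.2 open 1.0
shift cm [ 44.95  -5.63 -15.5 ] turn [ 8.000e-02 -5.274e+01 -5.000e-02] dist mm 478.8
supply [[ 0.584 -0.07   0.123]
 [ 0.717  0.073  0.138]]
vice [[ 0.327 -0.239  0.039]
 [ 0.455 -0.158  0.095]]
shelf [[ 0.375 -0.286  0.949]
 [ 0.49   0.368  0.999]]
```

```bash
python3 -m creep '2.7 -0.3 -0.9 0 -3 0 8.5; 7.2 -0.9 -2.5 0 -8 0 8.5; 12.6 -1.6 -4.3 0 -14 0 8.5; 18 -2.2 -6.2 0 -21 0 8.5; 23.4 -2.9 -8 0 -27 0 8.5; 28.8 -3.6 -9.9 0 -34 0 8.5; 34.2 -4.3 -11.8 0 -40 0 8.5; 39.1 -4.9 -13.5 0 -46 0 8.5; 42.7 -5.4 -14.7 0 -50 0 8.5; 45 -5.6 -15.5 0 -53 0 8.5'
python3 - <<'E'
from h import *
c=capture("wrist"); np.save("w.npy",c,allow_pickle=True); cv2.imwrite("pics/w1.png",c["pixels"][:,:,::-1]); print(c["world_from_camera"].round(3),c["K"][0])
E
python3 plan.py 600 347 100 127
```

```text
clock: 1.45
eef_pos: [0.5623, 0.3287, 0.2604]
tool_rot: [[0.796, 0.0, -0.605], [0.605, -0.0, 0.796], [0.0, -1.0, -0.0]]
force: [0.7, 0.3, 0.7]
opening: 0.998
[[-0.605  0.763  0.228  0.505]
 [ 0.796  0.58   0.173  0.285]
 [-0.     0.286 -0.958  0.43 ]
 [ 0.     0.     0.     1.   ]] [293.95444867   0.         323.8904398 ]
now [564.5 326.9 260.5] yaw 127.22 q [  24.    13.5   85.2   -0.2   81.3 -103.2] F [ 0.9 -0.6 -0.4] t 1.5 open 0.995
shift cm [ 4.02 16.06 -0.5 ] turn [0.17 0.22 0.07] dist mm 165.6
```

View pics/w1.png

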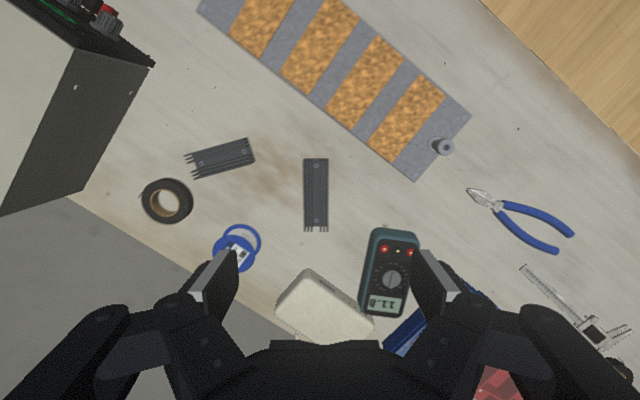

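The wrist view shows D at (316,195), C at (220,158), the post at (443,147) and the four pads running to the upper left. I'll measure the sinks and pads in this view.

```bash
cat > meas.py <<'E'
from h import *
def sinks(c,verbose=True,thr=95,zlo=0.014,zhi=0.05,amin=150):
    W=world(c); p=c["pixels"]; g=p.max(2); sat=p.max(2).astype(int)-p.min(2)
    m=((g<thr)&(W[...,2]>-0.005)&(W[...,2]<zhi)&(sat<40)).astype(np.uint8)
    m[280:]=0
    m=cv2.morphologyEx(m,cv2.MORPH_CLOSE,np.ones((5,5)))
    n,l,st,ce=cv2.connectedComponentsWithStats(m)
    for i in range(1,n):
        if st[i,4]<amin: continue
        Q=W[l==i]; hi=Q[(Q[:,2]>zlo)&(Q[:,2]<0.04)]
        if len(hi)<20: continue
        # top footprint: ray-plane of contour points at z=.028 
        print(ce[i].round(0),st[i,4],"z90",np.percentile(Q[:,2],90).round(4),"cloud rect",[np.round(t,1) for t in cv2.minAreaRect((hi[:,:2]*1000).astype(np.float32))])
        vu=np.argwhere(l==i)
        P=ray_plane(c,vu[:,::-1],float(np.percentile(Q[:,2],90)))[:,:2]*1000
        print("    plane rect",[np.round(t,1) for t in cv2.minAreaRect(P.astype(np.float32))])
def pads(c):
    p=c["pixels"]; W=world(c); hsv=cv2.cvtColor(p,cv2.COLOR_RGB2HSV)
    m=((hsv[...,0]>5)&(hsv[...,0]<25)&(hsv[...,1]>110)&(W[...,2]>-.005)&(W[...,2]<.02)).astype(np.uint8)
    m=cv2.morphologyEx(m,cv2.MORPH_CLOSE,np.ones((5,5)))
    n,l,st,ce=cv2.connectedComponentsWithStats(m)
    for i in range(1,n):
        if st[i,4]<500: continue
        vu=np.argwhere(l==i); P=ray_plane(c,vu[:,::-1],0.009)[:,:2]*1000
        print("pad",ce[i].round(0),[np.round(t,1) for t in cv2.minAreaRect(P.astype(np.float32))],"z",np.nanmedian(W[l==i][:,2]).round(4))
E
python3 - <<'E'
from meas import *
c=np.load("w.npy",allow_pickle=True).item()
sinks(c); pads(c)
W=world(c); print("post",W[147,443].round(4), W[144:150,440:447,2].round(3))
cv2.imwrite("pics/w1z.png",cv2.resize(c["pixels"][120:250,170:360,::-1],None,fx=4,fy=4,interpolation=cv2.INTER_CUBIC))
E
```

```text
[91.  8.] 341 z90 nan cloud rect [array([575.5,   1.4]), array([24.4, 21.9]), np.float64(2.4)]
    plane rect [array([nan, nan]), array([0., 0.]), np.float64(0.0)]
[111. 119.] 2665 z90 nan cloud rect [array([690.9,  73.4]), array([221.5,  47.7]), np.float64(11.7)]
    plane rect [array([nan, nan]), array([0., 0.]), np.float64(0.0)]
[221. 158.] 1617 z90 nan cloud rect [array([641.9, 207.5]), array([35.2, 84.8]), np.float64(52.7)]
    plane rect [array([nan, nan]), array([0., 0.]), np.float64(0.0)]
[315. 192.] 1617 z90 nan cloud rect [array([603.6, 344.6]), array([101.8,  33.4]), np.float64(37.4)]
    plane rect [array([nan, nan]), array([0., 0.]), np.float64(0.0)]
[167. 200.] 1345 z90 nan cloud rect [array([745. , 177.4]), array([66.7, 68.1]), np.float64(51.2)]
    plane rect [array([nan, nan]), array([0., 0.]), np.float64(0.0)]
[389. 254.] 2193 z90 nan cloud rect [array([617.3, 498.3]), array([87.3, 66.9]), np.float64(28.5)]
    plane rect [array([nan, nan]), array([0., 0.]), np.float64(0.0)]
pad [258.  23.] [array([463.7, 152.7]), array([80.2, 47.1]), np.float64(0.6)] z 0.0086
pad [319.  44.] [array([444.5, 229.4]), array([112.4,  47.2]), np.float64(0.4)] z 0.0086
pad [364.  82.] [array([445.7, 304.9]), array([111.6,  46.4]), np.float64(0.5)] z 0.0087
pad [405. 118.] [array([446.7, 379.9]), array([112.2,  46.3]), np.float64(0.3)] z 0.0087
post [0.4467 0.4341 0.0448] [[0.046 0.047 0.044 0.046 0.044 0.046 0.045]
 [0.045 0.046 0.046 0.046 0.046 0.046 0.047]
 [0.046 0.047 0.045 0.047 0.047 0.048 0.046]
 [0.044 0.045 0.047 0.045 0.046 0.046 0.046]
 [0.045 0.045 0.046 0.045 0.047 0.046 0.045]
 [0.046 0.046 0.047 0.046 0.047 0.047 0.046]]
```

View pics/w1z.png

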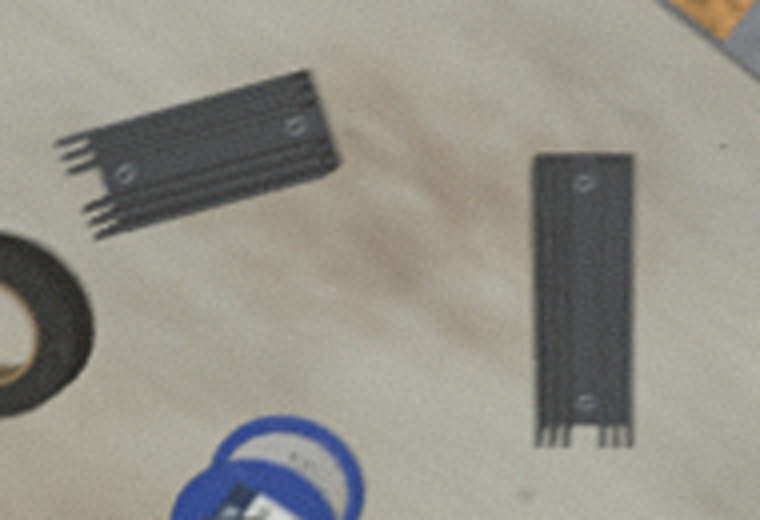

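Both sinks are upright with fins up, and the two cameras agree within about 3 mm. D is at about (602.5, 345.5) with its jaw axis at 127.3°. I'll move above it and check.

```bash
python3 plan.py 602.5 345.5 90 127.3; python3 -m creep '0.6 2 0 0 0 0 8.5; 1.8 6 0 0 0 0 8.5; 3 11 0 0 0 0 8.5; 3.8 15 -0.4 0 0 0 8.5; 4.2 17 -0.4 0 0 0 8.5; 4.2 17 -0.4 0 0 0 8.5'
python3 plan.py 602.5 345.5 5 127.3
python3 - <<'E'
from meas import *
c=capture("wrist"); cv2.imwrite("pics/w2.png",c["pixels"][:,:,::-1]); sinks(c)
E
python3 plan.py 602.5 345.5 5 127.3
```

```text
now [564.5 326.9 260.5] yaw 127.22 q [  24.    13.5   85.2   -0.2   81.3 -103.2] F [ 0.9 -0.6 -0.4] t 1.5 open 0.995
shift cm [ 4.13 17.06 -0.77] turn [ 0.18 -0.08  0.07] dist mm 175.6
clock: 2.25
eef_pos: [0.594, 0.3526, 0.0874]
tool_rot: [[0.795, -0.005, -0.606], [0.606, -0.002, 0.795], [-0.005, -1.0, 0.001]]
force: [-0.8, -1.3, -0.1]
opening: 0.994
now [594.  352.6  87.4] yaw 127.3 q [  24.9   26.6   87.2    0.    66.4 -102.4] F [-0.8 -1.3 -0.1] t 2.25 open 0.994
shift cm [ 0.29  8.24 -1.09] turn [-0.08  0.   -0.3 ] dist mm 83.2
[529. 118.] 657 z90 nan cloud rect [array([448.9, 433.4]), array([20.3,  9.4]), np.float64(49.9)]
    plane rect [array([nan, nan]), array([0., 0.]), np.float64(0.0)]
[144. 139.] 5586 z90 nan cloud rect [array([641.7, 207.5]), array([35.5, 86.1]), np.float64(52.4)]
    plane rect [array([nan, nan]), array([0., 0.]), np.float64(0.0)]
[310. 202.] 5193 z90 nan cloud rect [array([604.2, 346.6]), array([104.7,  35.2]), np.float64(37.1)]
    plane rect [array([nan, nan]), array([0., 0.]), np.float64(0.0)]
[ 57. 212.] 4996 z90 nan cloud rect [array([744.9, 178. ]), array([67.8, 68. ]), np.float64(38.3)]
    plane rect [array([nan, nan]), array([0., 0.]), np.float64(0.0)]
[405. 270.] 221 z90 nan cloud rect [array([604.1, 455.1]), array([12.9,  2.1]), np.float64(13.1)]
    plane rect [array([nan, nan]), array([0., 0.]), np.float64(0.0)]
[464. 271.] 308 z90 nan cloud rect [array([569.9, 497.5]), array([ 3.4, 24.3]), np.float64(24.7)]
    plane rect [array([nan, nan]), array([0., 0.]), np.float64(0.0)]
now [595.7 353.1  90. ] yaw 127.29 q [  24.8   26.5   87.1    0.    66.4 -102.4] F [-0.2  0.1  0. ] t 2.3 open 0.994
shift cm [ 0.1   8.5  -1.02] turn [-0.03 -0.01 -0.06] dist mm 85.6
```

View pics/w2.png

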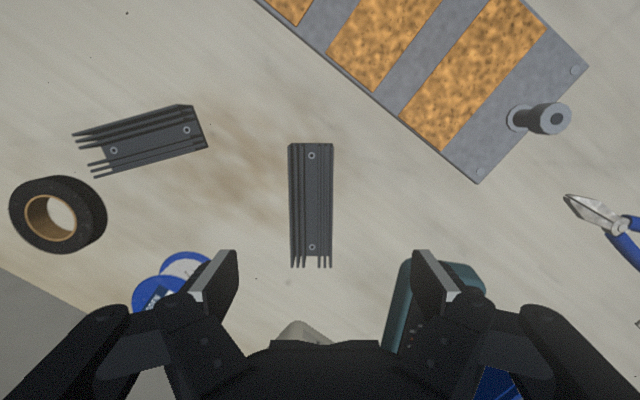

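D is at (310,202) in the image, a little left of the finger centreline. I'll shift −1.0 cm along the jaw axis and descend.

```bash
python3 -m creep '0.1 0.5 -0.5 0 0 0 8.5; 0.2 2 -1 0 0 0 8.5; 0.2 4 -1 0 0 0 8.5; 0.2 6 -1 0 0 0 8.5; 0.2 7.5 -1 0 0 0 8.5; 0.2 8.2 -1 0 0 0 8.5; 0.2 8.5 -1 0 0 0 8.5; 0.2 8.5 -1 0 0 0 8.5'
python3 plan.py 603.5 346 5 127.3
```

```text
clock: 3.3
eef_pos: [0.6045, 0.346, 0.0058]
tool_rot: [[0.796, 0.001, -0.605], [0.605, 0.0, 0.796], [0.001, -1.0, -0.0]]
force: [-0.7, -0.1, -0.2]
opening: 0.993
now [604.5 346.    5.8] yaw 127.26 q [  24.    32.8   88.2   -0.    59.  -103.2] F [-0.7 -0.1 -0.2] t 3.3 open 0.993
shift cm [-0.08  0.08  0.06] turn [ 0.01 -0.04  0.04] dist mm 1.3
```

```bash
python3 -m creep '0 0 0 0 0 0 5; 0 0 0 0 0 0 3; 0 0 0 0 0 0 2; 0 0 0 0 0 0 2; 0 0 0 0 0 0 2; 0 0 0 0 0 0 2; 0 0 0 0 0 0 2; 0 0 0 0 0 0 2' 45
python3 -m creep '0 -0.4 0 0 0 0 2; 0 -1.5 0 0 0 0 2; 0 -3.5 0 0 0 0 2; 0 -5.5 0 0 0 0 2; 0 -7 0 0 0 0 2; 0 -7.5 0 0 0 0 2;0 -7.5 0 0 0 0 2'
python3 -c "
from meas import *
c=capture('wrist'); cv2.imwrite('pics/w3.png',c['pixels'][:,:,::-1])"
python3 plan.py 444.5 153.5 80 90
```

```text
clock: 4.3
eef_pos: [0.6041, 0.3457, 0.0054]
tool_rot: [[0.796, -0.0, -0.605], [0.605, -0.0, 0.796], [-0.0, -1.0, 0.0]]
force: [0.0, -0.2, 0.4]
opening: 0.237
clock: 5.18
eef_pos: [0.6044, 0.3458, 0.081]
tool_rot: [[0.796, 0.001, -0.605], [0.605, 0.0, 0.796], [0.001, -1.0, -0.0]]
force: [-0.8, -0.9, -0.5]
opening: 0.232
now [603.8 345.6  80.1] yaw 127.25 q [  24.    27.5   86.9   -0.    65.7 -103.2] F [-0.3  0.5 -0.1] t 5.22 open 0.234
shift cm [-2.43e+01  2.00e-02 -5.65e+00] turn [ 1.000e-02  3.725e+01 -4.000e-02] dist mm 249.5
```

View pics/w3.png

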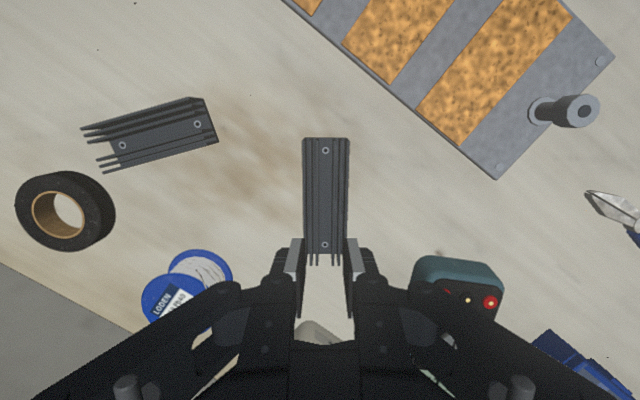

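The opening stopped exactly at the commanded 2 cm, so I'm not sure this is a grip. I'll check the sink's height in the depth data.

```bash
python3 - <<'E'
from meas import *
s=observe()
c=capture("wrist"); W=world(c); sinks(c)
T=np.linalg.inv(c["world_from_camera"])
for h in (0,0.019):
    p=np.array(s["eef_pos"])-h*np.array(s["tool_rot"])[:,1]; q=T[:3,:3]@p+T[:3,3]; print(q.round(4), cv2.projectPoints(q.reshape(1,3),np.zeros(3),np.zeros(3),c["K"],np.array(c["dist"]))[0].ravel())
np.set_printoptions(linewidth=200)
print((W[140:300:10,285:370:6,2]*1000).round(0))
cv2.imwrite("pics/w3z.png",cv2.resize(c["pixels"][120:350,230:430,::-1],None,fx=2.6,fy=2.6,interpolation=cv2.INTER_CUBIC))
t=capture("side"); cv2.imwrite("pics/s3.png",cv2.resize(t["pixels"][150:350,150:400,::-1],None,fx=3,fy=3,interpolation=cv2.INTER_CUBIC))
E
```

```text
[555. 112.] 763 z90 nan cloud rect [array([447.9, 433. ]), array([20.8, 10.9]), np.float64(37.8)]
    plane rect [array([nan, nan]), array([0., 0.]), np.float64(0.0)]
[153. 134.] 5925 z90 nan cloud rect [array([641.8, 207.1]), array([35.5, 86. ]), np.float64(52.3)]
    plane rect [array([nan, nan]), array([0., 0.]), np.float64(0.0)]
[325. 198.] 5340 z90 nan cloud rect [array([604. , 346.4]), array([104.1,  35.2]), np.float64(36.8)]
    plane rect [array([nan, nan]), array([0., 0.]), np.float64(0.0)]
[ 63. 210.] 5132 z90 nan cloud rect [array([744.9, 177.6]), array([66.6, 67.6]), np.float64(56.4)]
    plane rect [array([nan, nan]), array([0., 0.]), np.float64(0.0)]
[449. 269.] 1226 z90 nan cloud rect [array([582.4, 478.1]), array([14., 67.]), np.float64(40.5)]
    plane rect [array([nan, nan]), array([0., 0.]), np.float64(0.0)]
[1.000e-04 2.080e-02 1.827e-01] [324.00803918 233.07793315]
[1.000e-04 2.620e-02 1.645e-01] [324.02816744 246.51317204]
[[  0.  -0.   1.  18.  18.  17.   4.   5.  17.  nan  15.  -0.   0.  -1.  -0.]
 [ -1.  -0.  -0.  28.  27.  27.   6.   7.  28.  27.  22.  -1.  
[... 407 characters left out ...]
  0.  -0.  -0.  27.  26.  27.   6.   5.  27.  27.  26.   0.  -1.   1.  -1.]
 [ -1.  -0.  -2.  28.  28.  28.   5.   6.  28.  28.  27.  -0.   1.  -1.  -0.]
 [  0.  -2.  -1.  27.  27.  28.   5.   7.  27.  28.  28.  -0.   1.  -1.  -1.]
 [ -1. 113. 114. 114.  27.  28.   5.   6.  28.  27. 114. 114.  -0.  -1.  -2.]
 [116. 124. 125. 118.  27.  28.   6.   6.  28.  28. 123. 125. 125. 116. 116.]
 [127. 134. 135. 120.  26.  28.  -1.   1.  27.  nan 127. 134. 135. 127. 126.]
 [143. 142. 143. 121.   0.  -0.  -2.  -0.  -1.  -1. 127. 142. 143. 142. 135.]
 [152. 152. 144. 123.  -1.  -0.   0.  -2.  -0.  -1. 128. 144. 152. 151. 154.]
 [158. 158. 144. 125.   1.   1.  -1.  -0.  -0.   0. 131. 144. 158. 159. 158.]]
```

View pics/w3z.png

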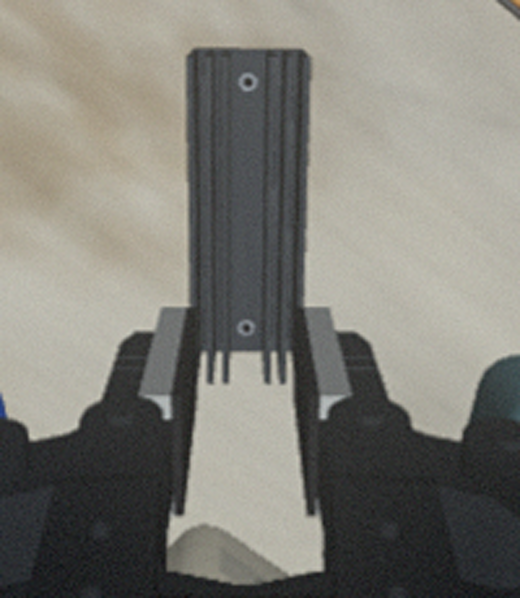

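View pics/s3.png

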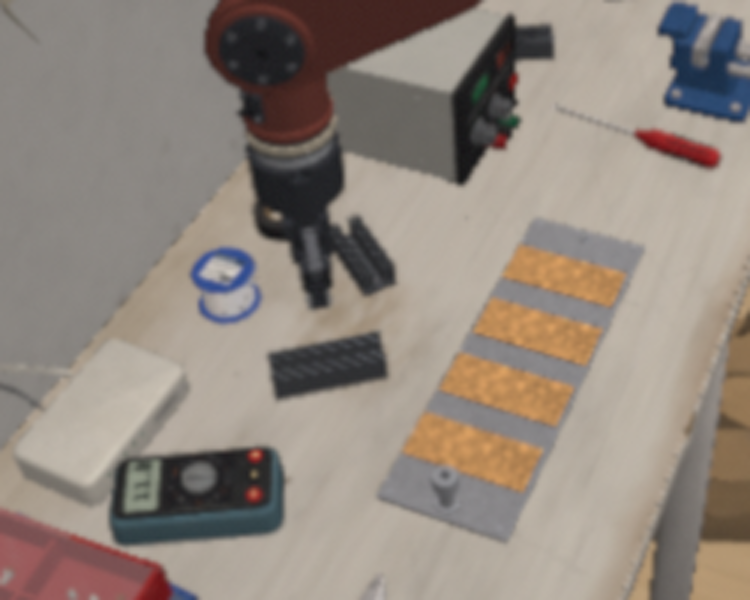

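The sink is still on the bench (tops at 28 mm). The fingertips read about 113 mm high while the reported TCP is 80 mm, so they passed above it. I'll measure the real fingertip position with both cameras.

```bash
python3 - <<'E'
from meas import *
s=observe(); print(s["eef_pos"].round(4),s["opening"])
Rt=np.array(s["tool_rot"]); tcp=np.array(s["eef_pos"])
for n in ("wrist","side"):
    c=capture(n); W=world(c)
    L=(W-tcp)@Rt*1000  # tool coordinates mm
    m=(abs(L[...,0])<25)&(abs(L[...,2])<70)&(L[...,1]<10)&(L[...,1]>-80)&(W[...,2]>0.045)
    P=L[m]; print(n,m.sum())
    for y0 in range(-80,10,5):
        k=(P[:,1]>=y0)&(P[:,1]<y0+5)
        if k.sum()>3: print(y0,k.sum(),"x",np.percentile(P[k,0],[3,97]).round(0),"z",np.percentile(P[k,2],[3,97]).round(0))
E
```

```text
[0.6033 0.3454 0.0792] 0.2336288768817617
wrist 5876
-80 1698 x [-13.   8.] z [-42.  42.]
-75 1159 x [-13.   6.] z [-36.  35.]
-70 413 x [-13.   5.] z [-29.  28.]
-65 698 x [-11.  10.] z [-15.  14.]
-60 338 x [-11.   9.] z [-22.  22.]
-55 389 x [-11.   8.] z [-23.  22.]
-50 353 x [-11.   3.] z [-23.  23.]
-45 323 x [-11.  10.] z [-23.  22.]
-40 276 x [-11.  10.] z [-22.  22.]
-35 205 x [-11.   4.] z [-21.  21.]
-30 23 x [-10.  10.] z [-11.  12.]
side 73
-80 15 x [-8. 14.] z [35. 45.]
-75 4 x [-2. 15.] z [19. 41.]
-60 4 x [-5.  7.] z [25. 26.]
-55 6 x [-5.  7.] z [23. 25.]
-50 14 x [-9. 10.] z [16. 27.]
-45 9 x [-7. 10.] z [16. 26.]
-40 9 x [-6. 10.] z [18. 24.]
-35 5 x [-9. 11.] z [15. 21.]
-30 7 x [-9.  9.] z [16. 18.]
```

Both cameras agree that the fingertips end about 31 mm short of the reported TCP along the tool axis, and are laterally centred. So reported z has to go to about −26 mm to put the tips about 5 mm above the bench. I'll go down in two stages and check on the way.

```bash
python3 -m creep '0 0 0 0 0 0 5.5; 0 1 0 0 0 0 5.5; 0 2.5 0 0 0 0 5.5; 0 4.5 0 0 0 0 5.5; 0 6.5 0 0 0 0 5.5; 0 8.2 0 0 0 0 5.5; 0 9 0 0 0 0 5.5; 0 9 0 0 0 0 5.5'
cat > tip.py <<'E'
from meas import *
s=observe(); Rt=np.array(s["tool_rot"]); tcp=np.array(s["eef_pos"])
c=capture("wrist"); W=world(c); L=(W-tcp)@Rt*1000
# finger pads: dark/grey pixels near |x|<12, below-image region
m=(abs(L[...,0])<13)&(abs(L[...,2])<60)&(L[...,1]<-15)&(L[...,1]>-60)&(abs(L[...,2])>8)
P=L[m]; print("tcp",(tcp*1000).round(1),"open",round(s["opening"],3),"F",np.round(s["force"],1))
for y0 in range(-60,-15,3):
    k=(P[:,1]>=y0)&(P[:,1]<y0+3)
    if k.sum()>5: print(y0,k.sum(),"|z|",np.percentile(abs(P[k,2]),[3,50,97]).round(0),"zworld",round(np.median(tcp[2]*1000-P[k,1])))
cv2.imwrite("pics/tip_%d.png"%(s["clock"]*100),c["pixels"][:,:,::-1])
E
python3 tip.py; ls -t pics|head -1
```

```text
clock: 6.42
eef_pos: [0.6036, 0.3455, -0.0106]
tool_rot: [[0.796, -0.001, -0.605], [0.605, -0.001, 0.796], [-0.002, -1.0, 0.0]]
force: [0.6, -0.4, 0.1]
opening: 0.645
tcp [603.6 345.5 -10.6] open 0.645 F [ 0.6 -0.4  0.1]
-60 356 |z| [27. 29. 40.] zworld 48
-57 332 |z| [27. 29. 40.] zworld 45
-54 313 |z| [27. 28. 41.] zworld 42
-51 290 |z| [27. 28. 40.] zworld 39
-48 282 |z| [27. 29. 41.] zworld 36
-45 247 |z| [27. 28. 41.] zworld 33
-42 275 |z| [12. 28. 40.] zworld 30
-39 1117 |z| [10. 16. 33.] zworld 27
-36 253 |z| [10. 27. 33.] zworld 24
-33 169 |z| [10. 16. 28.] zworld 21
-30 76 |z| [10. 15. 16.] zworld 18
-27 103 |z| [10. 15. 16.] zworld 15
-24 81 |z| [10. 15. 16.] zworld 12
-21 75 |z| [11. 15. 16.] zworld 9
-18 321 |z| [ 9. 10. 16.] zworld 6
tip_642.png
```

```bash
python3 -m creep '0 0.5 0 0 0 0 5.5; 0 1.2 0 0 0 0 5.5; 0 1.6 0 0 0 0 5.5; 0 1.6 0 0 0 0 5.5; 0 1.6 0 0 0 0 4; 0 1.6 0 0 0 0 3; 0 1.6 0 0 0 0 2; 0 1.6 0 0 0 0 2; 0 1.6 0 0 0 0 2; 0 1.6 0 0 0 0 2' 45
python3 -m creep '0 -0.4 0 0 0 0 2; 0 -1.5 0 0 0 0 2; 0 -3.5 0 0 0 0 2; 0 -5.5 0 0 0 0 2; 0 -7 0 0 0 0 2; 0 -7.5 0 0 0 0 2;0 -7.5 0 0 0 0 2'
python3 tip.py >/dev/null; ls -t pics|head -1
python3 plan.py 445 153.5 55 90
```

```text
clock: 7.72
eef_pos: [0.6045, 0.3459, -0.0253]
tool_rot: [[0.796, 0.001, -0.605], [0.605, 0.0, 0.796], [0.001, -1.0, -0.0]]
force: [0.7, 0.4, 2.2]
opening: 0.414
clock: 8.6
eef_pos: [0.6044, 0.3459, 0.05]
tool_rot: [[0.796, 0.001, -0.605], [0.605, 0.0, 0.796], [0.001, -1.0, -0.0]]
force: [0.4, -0.7, -1.5]
opening: 0.418
tip_860.png
now [603.7 345.6  49.1] yaw 127.26 q [  24.    29.6   87.6    0.    62.9 -103.2] F [-1.3 -0.  -1.8] t 8.65 open 0.412
shift cm [-24.26  -0.58  -5.68] turn [ 0.   37.26 -0.05] dist mm 249.2
```

```bash
cp pics/$(ls -t pics|head -1) pics/grab_d.png
```

```text
(no output)
```

View pics/grab_d.png

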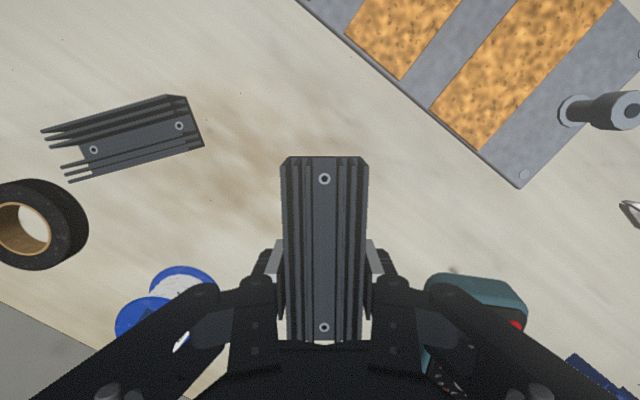

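D is held: the opening of 0.415 corresponds to about 35 mm. Now I'll carry it to above the far pad at about (445,154).

```bash
python3 -m creep '-1 -0.2 -0.2 0 1.5 0 2; -3.4 -0.2 -0.8 0 5 0 2; -6.8 -0.2 -1.6 0 10.5 0 2; -10.4 -0.2 -2.4 0 16 0 2; -14 -0.2 -3.3 0 21.5 0 2; -17.6 -0.2 -4.1 0 27 0 2; -20.8 -0.2 -4.8 0 32 0 2; -23.2 -0.2 -5.4 0 35.8 0 2; -24.2 -0.2 -5.65 0 37.3 0 2; -24.2 -0.2 -5.65 0 37.3 0 2'
python3 -c "
from meas import *
c=capture('wrist'); cv2.imwrite('pics/p1.png',c['pixels'][:,:,::-1]); pads(c)"
python3 plan.py 445 154 -16 90
```

```text
clock: 9.9
eef_pos: [0.4453, 0.154, 0.0512]
tool_rot: [[1.0, -0.0, 0.001], [-0.001, 0.0, 1.0], [-0.0, -1.0, 0.0]]
force: [-0.4, 0.2, -1.1]
opening: 0.41
pad [426. 201.] [array([443. , 230.5]), array([112.1,  47.6]), np.float64(0.1)] z 0.0086
pad [526. 202.] [array([444.2, 305.2]), array([113.,  48.]), np.float64(0.2)] z 0.0086
pad [616. 216.] [array([445. , 379.9]), array([112.9,  49.3]), np.float64(1.1)] z 0.0086
pad [323. 146.] [array([396. , 153.4]), array([46.6, 13.4]), np.float64(89.9)] z 0.0086
now [446.1 154.5  51.5] yaw 89.95 q [ 10.6   5.  119.2   0.   55.8 -79.4] F [ 0.8 -0.3 -0.5] t 9.95 open 0.412
shift cm [-0.12  6.75 -0.05] turn [-0.02 -0.05  0.04] dist mm 67.5
```

View pics/p1.png

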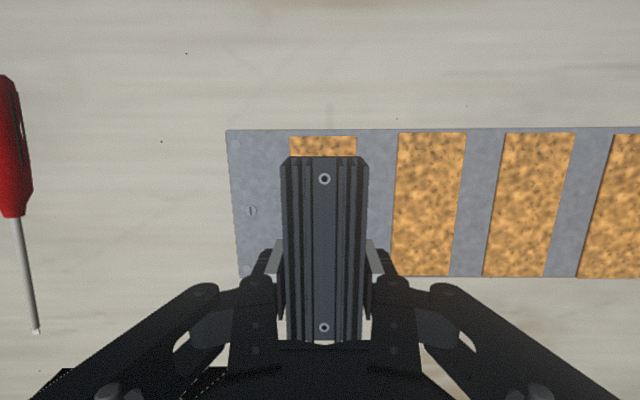

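```bash
python3 -m creep '-0.1 0.5 0 0 0 0 2; -0.1 2 0 0 0 0 2; -0.1 3.8 0 0 0 0 2; -0.1 5.3 0 0 0 0 2; -0.1 6.2 0 0 0 0 2; -0.1 6.6 0 0 0 0 2; -0.1 6.65 0 0 0 0 2; -0.1 6.65 0 0 0 0 2'
python3 plan.py 444.5 154 -16.3 90
```

```text
clock: 10.95
eef_pos: [0.4453, 0.1544, -0.0146]
tool_rot: [[1.0, 0.001, 0.001], [-0.001, 0.0, 1.0], [0.001, -1.0, 0.0]]
force: [-0.2, -0.0, -0.7]
opening: 0.414
now [445.3 154.4 -14.6] yaw 89.95 q [ 10.6  12.2 120.3   0.   47.5 -79.4] F [-0.2 -0.  -0.7] t 10.95 open 0.414
shift cm [-0.08  0.17 -0.04] turn [-0.01 -0.05  0.07] dist mm 1.9
```

```bash
python3 -m creep '-0.1 0.1 0 0 0 0 2; -0.1 0.15 0 0 0 0 2; -0.1 0.15 0 0 0 0 2'
python3 -m creep '0 0 0 0 0 0 4; 0 0 0 0 0 0 4.6; 0 0 0 0 0 0 4.6; 0 -0.3 0 0 0 0 4.6; 0 -1.5 0 0 0 0 4.6; 0 -4 0 0 0 0 4.6; 0 -7 0 0 0 0 4.6; 0 -11 0 0 0 0 5.5; 0 -15 0 0 0 0 5.5; 0 -18 0 0 0 0 5.5'
python3 -c "
from meas import *
c=capture('wrist'); cv2.imwrite('pics/p2.png',c['pixels'][:,:,::-1]); pads(c); sinks(c)"
python3 plan.py 602 207 190 51.6
```

```text
clock: 11.32
eef_pos: [0.4438, 0.1543, -0.0163]
tool_rot: [[1.0, 0.0, 0.001], [-0.001, 0.0, 1.0], [0.0, -1.0, 0.0]]
force: [-1.8, -0.3, 1.7]
opening: 0.413
clock: 12.58
eef_pos: [0.4445, 0.1545, 0.1665]
tool_rot: [[1.0, 0.003, 0.001], [-0.001, 0.001, 1.0], [0.003, -1.0, 0.001]]
force: [0.0, -0.4, -0.6]
opening: 0.644
pad [391. 174.] [array([443.5, 230.9]), array([112.1,  46.9]), np.float64(0.2)] z 0.0086
pad [458. 174.] [array([444.3, 306.2]), array([112.9,  47.3]), np.float64(0.2)] z 0.0086
pad [526. 175.] [array([445. , 381.5]), array([111.7,  47.3]), np.float64(0.3)] z 0.0086
pad [319. 173.] [array([445.8, 153.5]), array([112.5,  47. ]), np.float64(0.2)] z 0.0086
[ 24. 139.] 1806 z90 nan cloud rect [array([ 402. , -176.7]), array([63.6, 17.1]), np.float64(9.3)]
    plane rect [array([nan, nan]), array([0., 0.]), np.float64(0.0)]
[124. 134.] 434 z90 nan cloud rect [array([399.7, -58.3]), array([ 7.7, 96.9]), np.float64(80.4)]
    plane rect [array([nan, nan]), array([0., 0.]), np.float64(0.0)]
[324. 178.] 3250 z90 nan cloud rect [array([444.1, 154.6]), array([ 35.2, 104.3]), np.float64(89.6)]
    plane rect [array([nan, nan]), array([0., 0.]), np.float64(0.0)]
[587. 180.] 367 z90 nan cloud rect [array([443. , 431.6]), array([ 9.9, 19.6]), np.float64(86.8)]
    plane rect [array([nan, nan]), array([0., 0.]), np.float64(0.0)]
[603. 276.] 240 z90 nan cloud rect [array([567., 501.]), array([ 3.7, 18.4]), np.float64(13.9)]
    plane rect [array([nan, nan]), array([0., 0.]), np.float64(0.0)]
now [447.4 155.1 170.6] yaw 89.97 q [ 10.6  -5.  114.7   0.   69.8 -79.4] F [1.6 0.7 1.9] t 12.62 open 0.642
shift cm [15.48 -1.77  5.2 ] turn [-0.31 38.37  0.53] dist mm 164.2
```

View pics/p2.png

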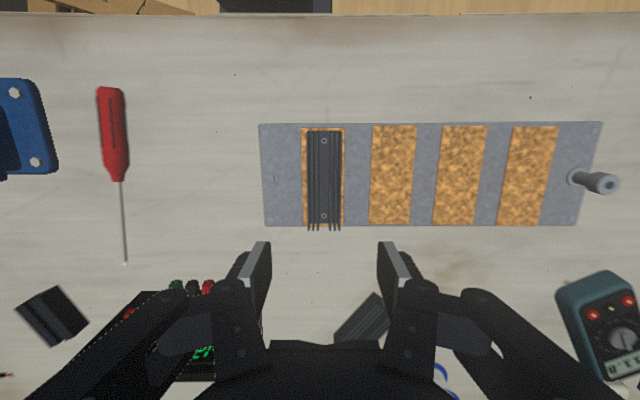

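D sits on the far pad, at (444.1,154.6) against a pad centre of about (444.5,154). Next is C at (641.8,207.3) with the jaw axis at 52.4°.

```bash
python3 plan.py 641.8 207.3 60 52.4
```

```text
now [447.4 155.1 170.6] yaw 89.97 q [ 10.6  -5.  114.7   0.   69.8 -79.4] F [1.6 0.7 1.9] t 12.62 open 0.642
shift cm [19.32 11.27  5.21] turn [-0.3  37.57  0.53] dist mm 229.7
```

```bash
python3 -m creep '1 0.2 0.3 0 2 0 5.5; 3.5 1 0.9 0 6 0 5.5; 7 2.5 1.9 0 12 0 5.5; 10.8 4.5 2.9 0 19 0 5.5; 14.2 6.5 3.8 0 26 0 5.5; 17 8.4 4.6 0 32 0 5.5; 19 9.8 5.1 0 36 0 5.5; 19.6 10.5 5.3 0 37.6 0 5.5; 19.6 10.5 5.3 0 37.6 0 5.5'
python3 -c "
from meas import *
c=capture('wrist'); cv2.imwrite('pics/c1.png',c['pixels'][:,:,::-1]); sinks(c)"
python3 plan.py 641.8 207.3 -26 52.4
```

```text
clock: 13.75
eef_pos: [0.6382, 0.2069, 0.0561]
tool_rot: [[0.792, -0.004, 0.611], [-0.611, -0.001, 0.792], [-0.003, -1.0, -0.003]]
force: [0.9, 0.4, 0.1]
opening: 0.645
[78. 53.] 10311 z90 nan cloud rect [array([459.3, 154.9]), array([77.7, 37.5]), np.float64(0.3)]
    plane rect [array([nan, nan]), array([0., 0.]), np.float64(0.0)]
[630. 160.] 906 z90 nan cloud rect [array([735.1, 406.3]), array([ 2., 23.]), np.float64(89.0)]
    plane rect [array([nan, nan]), array([0., 0.]), np.float64(0.0)]
[327. 212.] 5504 z90 nan cloud rect [array([641.5, 207.3]), array([35.4, 84.8]), np.float64(52.3)]
    plane rect [array([nan, nan]), array([0., 0.]), np.float64(0.0)]
[150. 272.] 449 z90 0.0345 cloud rect [array([592.5,  69.3]), array([29.6, 16. ]), np.float64(45.2)]
    plane rect [array([590.6,  84. ]), array([29.7, 15.4]), np.float64(52.2)]
now [638.5 206.9  57.2] yaw 52.38 q [ 12.   26.5  91.1  -0.   62.6 -40.4] F [-0.8 -0.2  0.1] t 13.8 open 0.643
shift cm [0.25 8.32 0.25] turn [ 0.11 -0.02 -0.1 ] dist mm 83.3
```

View pics/c1.png

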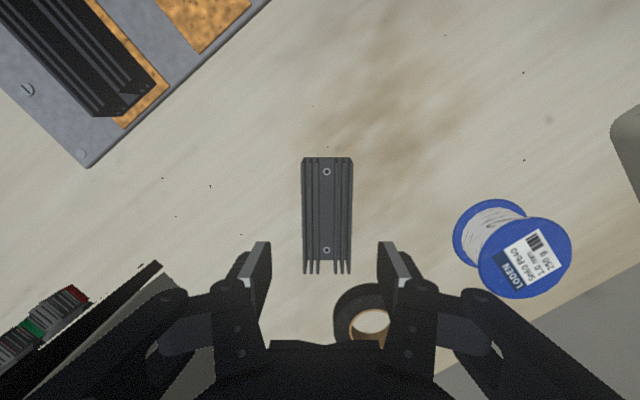

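C is centred at (327,212) between the fingers, so I'll descend and grip.

```bash
python3 -m creep '0.15 0.6 0.15 0 0 0 5.5; 0.25 2.2 0.25 0 0 0 5.5; 0.25 4.2 0.25 0 0 0 5.5; 0.25 6.2 0.25 0 0 0 5.5; 0.25 7.6 0.25 0 0 0 5.5; 0.25 8.2 0.25 0 0 0 5.5; 0.25 8.3 0.25 0 0 0 5.5; 0.25 8.3 0.25 0 0 0 5.5'
python3 plan.py 641.6 207.3 -26 52.4
python3 -m creep '0 0 0 0 0 0 4; 0 0 0 0 0 0 3; 0 0 0 0 0 0 2; 0 0 0 0 0 0 2; 0 0 0 0 0 0 2; 0 0 0 0 0 0 2' 45
python3 plan.py 641.6 207.3 -26 52.4
```

```text
clock: 14.8
eef_pos: [0.644, 0.2078, -0.0239]
tool_rot: [[0.792, 0.001, 0.611], [-0.611, 0.0, 0.792], [0.001, -1.0, 0.001]]
force: [-0.5, -0.2, 0.1]
opening: 0.644
now [644.  207.8 -23.9] yaw 52.36 q [ 11.9  33.2  91.5  -0.   55.3 -40.4] F [-0.5 -0.2  0.1] t 14.8 open 0.644
shift cm [-0.16  0.21 -0.19] turn [-0.06 -0.04  0.05] dist mm 3.3
clock: 15.55
eef_pos: [0.6443, 0.2078, -0.0235]
tool_rot: [[0.792, 0.002, 0.611], [-0.611, 0.0, 0.792], [0.001, -1.0, 0.001]]
force: [0.4, -0.4, 6.2]
opening: 0.412
now [644.3 207.8 -23.5] yaw 52.36 q [ 11.9  33.1  91.5  -0.   55.3 -40.4] F [ 0.4 -0.4  6.2] t 15.55 open 0.412
shift cm [-0.18  0.25 -0.21] turn [-0.08 -0.04  0.07] dist mm 3.7
```

```bash
python3 -m creep '0 -0.4 0 0 0 0 2; 0 -1.5 0 0 0 0 2; 0 -3.5 0 0 0 0 2; 0 -5.5 0 0 0 0 2; 0 -7 0 0 0 0 2; 0 -7.5 0 0 0 0 2;0 -7.5 0 0 0 0 2'
python3 plan.py 446 230.4 50 90
```

```text
clock: 16.42
eef_pos: [0.6435, 0.2076, 0.051]
tool_rot: [[0.792, 0.001, 0.611], [-0.611, 0.0, 0.792], [0.001, -1.0, 0.001]]
force: [-0.0, -0.4, -1.0]
opening: 0.413
now [643.5 207.6  51. ] yaw 52.35 q [ 11.9  27.3  90.7  -0.   62.  -40.4] F [-0.  -0.4 -1. ] t 16.43 open 0.413
shift cm [-17.03   0.09 -10.26] turn [-2.000e-02 -3.765e+01  4.000e-02] dist mm 198.8
```

```bash
python3 -m creep '-0.7 0 -0.4 0 -1.5 0 2; -2.4 0 -1.5 0 -5 0 2; -4.8 0 -2.9 0 -10.5 0 2; -7.3 0 -4.4 0 -16 0 2; -9.9 0 -5.9 0 -22 0 2; -12.4 0 -7.4 0 -27 0 2; -14.6 0 -8.8 0 -32 0 2; -16.3 0 -9.8 0 -36 0 2; -17 0 -10.25 0 -37.7 0 2; -17 0 -10.25 0 -37.7 0 2'
python3 -c "
from meas import *
c=capture('wrist'); cv2.imwrite('pics/p3.png',c['pixels'][:,:,::-1]); pads(c)"
python3 plan.py 446 230.6 -14.7 90
```

```text
clock: 17.68
eef_pos: [0.4453, 0.2302, 0.05]
tool_rot: [[1.0, -0.001, -0.001], [0.001, -0.0, 1.0], [-0.001, -1.0, -0.0]]
force: [1.2, 0.1, -0.8]
opening: 0.411
pad [324. 152.] [array([400.7, 230.8]), array([26.9, 47. ]), np.float64(0.1)] z 0.0086
pad [425. 202.] [array([443.9, 305.6]), array([112.1,  47.6]), np.float64(0.2)] z 0.0086
pad [526. 205.] [array([445.2, 380.5]), array([112.5,  47.9]), np.float64(0.1)] z 0.0086
pad [241. 186.] [array([442.1, 154.2]), array([105.4,  47. ]), np.float64(0.3)] z 0.0085
now [446.3 230.3  50.3] yaw 90.04 q [ 19.3   8.7 115.2  -0.   56.1 -70.7] F [-0.   0.4 -0.7] t 17.73 open 0.409
shift cm [-0.03  6.5   0.04] turn [0.   0.04 0.02] dist mm 65.0
```

View pics/p3.png

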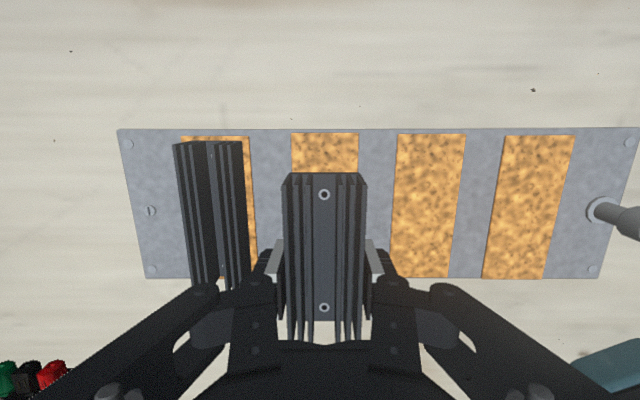

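```bash
python3 -m creep '0 0.5 0 0 0 0 2; 0 2 0 0 0 0 2; 0 3.8 0 0 0 0 2; 0 5.2 0 0 0 0 2; 0 6.1 0 0 0 0 2; 0 6.4 0 0 0 0 2; 0 6.5 0 0 0 0 2; 0 6.5 0 0 0 0 2; 0 6.5 0 0 0 0 2'
python3 plan.py 446 230.6 -14.7 90
```

```text
clock: 18.85
eef_pos: [0.4465, 0.2304, -0.0142]
tool_rot: [[1.0, 0.001, -0.001], [0.001, 0.0, 1.0], [0.001, -1.0, 0.0]]
force: [0.5, 0.0, -0.4]
opening: 0.412
now [446.5 230.4 -14.2] yaw 90.06 q [ 19.3  15.3 116.2  -0.   48.4 -70.8] F [ 0.5  0.  -0.4] t 18.85 open 0.412
shift cm [-0.05  0.05  0.02] turn [-0.02  0.06  0.06] dist mm 0.7
```

```bash
python3 -m creep '0 0.05 0 0 0 0 2; 0 0.07 0 0 0 0 2; 0 0.07 0 0 0 0 4; 0 0.07 0 0 0 0 4.6; 0 0.07 0 0 0 0 4.6; 0 -0.3 0 0 0 0 4.6; 0 -1.5 0 0 0 0 4.6; 0 -4 0 0 0 0 4.6; 0 -7 0 0 0 0 4.6; 0 -10 0 0 0 0 5.5'
python3 -m creep '0 -4 0 0 0 0 5.5; 0 -8 0 0 0 0 5.5; 0 -11 0 0 0 0 5.5; 0 -11 0 0 0 0 5.5'
python3 -c "
from meas import *
c=capture('wrist'); cv2.imwrite('pics/p4.png',c['pixels'][:,:,::-1]); pads(c); sinks(c)"
python3 plan.py 560 -180 200 115
```

```text
clock: 20.1
eef_pos: [0.4462, 0.2303, 0.0872]
tool_rot: [[1.0, 0.001, -0.001], [0.001, 0.0, 1.0], [0.001, -1.0, 0.0]]
force: [0.8, 0.5, -0.7]
opening: 0.643
clock: 20.6
eef_pos: [0.4485, 0.2312, 0.1996]
tool_rot: [[1.0, 0.008, -0.001], [0.001, 0.003, 1.0], [0.008, -1.0, 0.003]]
force: [-0.8, -0.5, -0.1]
opening: 0.642
pad [324. 157.] [array([442.5, 230.9]), array([110.9,  46.3]), np.float64(0.1)] z 0.0086
pad [384. 165.] [array([443.8, 305.5]), array([111.2,  46.7]), np.float64(0.2)] z 0.0086
pad [444. 166.] [array([445. , 380.5]), array([111.2,  47.2]), np.float64(0.1)] z 0.0086
[ 75. 126.] 521 z90 nan cloud rect [array([400.8, -56.9]), array([ 6.4, 92.1]), np.float64(79.7)]
    plane rect [array([nan, nan]), array([0., 0.]), np.float64(0.0)]
[258. 168.] 3026 z90 nan cloud rect [array([444.2, 154.7]), array([ 35.6, 104.3]), np.float64(89.7)]
    plane rect [array([nan, nan]), array([0., 0.]), np.float64(0.0)]
[323. 169.] 2170 z90 nan cloud rect [array([444.9, 230.8]), array([34.5, 84.5]), np.float64(89.5)]
    plane rect [array([nan, nan]), array([0., 0.]), np.float64(0.0)]
[515. 26
[... 326 characters left out ...]
185. 275.] 331 z90 nan cloud rect [array([581.4,  49.1]), array([57.9, 25.8]), np.float64(78.2)]
    plane rect [array([nan, nan]), array([0., 0.]), np.float64(0.0)]
[614. 271.] 670 z90 nan cloud rect [array([578. , 625.9]), array([17.9, 47. ]), np.float64(23.1)]
    plane rect [array([nan, nan]), array([0., 0.]), np.float64(0.0)]
[ 16. 275.] 231 z90 0.021 cloud rect [array([ 589.7, -183.4]), array([10.4,  4.5]), np.float64(23.2)]
    plane rect [array([ 582.8, -173.7]), array([39.2, 16.3]), np.float64(89.4)]
now [447.  230.6 197.2] yaw 90.06 q [ 19.3  -2.4 109.2  -0.   73.  -70.8] F [-1.   0.3 -0.9] t 20.65 open 0.642
shift cm [ 11.26  -0.29 -41.07] turn [ -0.03 -24.94   0.22] dist mm 425.9
```

View pics/p4.png

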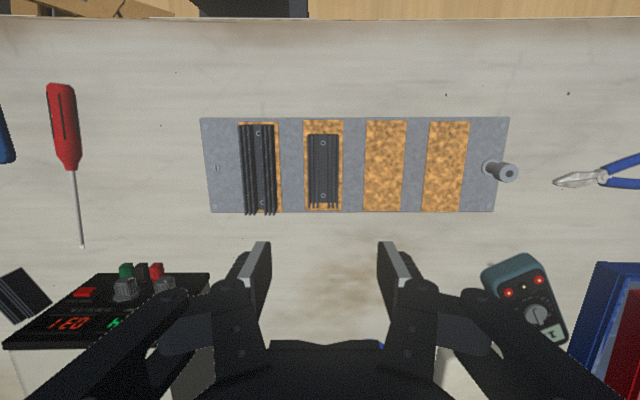

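C is centred on pad 2, at (444.9,230.8) against a pad centre of (444,230.8). On to B, passing over the power supply.

```bash
python3 -m creep '0.6 0 -2 0 -1 0 5.5; 1.9 0 -6 0 -4 0 5.5; 3.2 0 -11 0 -7 0 5.5; 4.6 0 -16.2 0 -10 0 5.5; 6 0 -21.4 0 -13 0 5.5; 7.4 0 -26.6 0 -16 0 5.5; 8.8 0 -31.8 0 -19 0 5.5; 10 0 -36.4 0 -22 0 5.5; 10.9 0 -39.6 0 -24 0 5.5; 11.3 0 -41 0 -25 0 5.5'
python3 -c "
from meas import *
c=capture('wrist'); cv2.imwrite('pics/b1.png',c['pixels'][:,:,::-1]); sinks(c)"
python3 plan.py 620 -186 60 115
```

```text
clock: 21.9
eef_pos: [0.5584, -0.1808, 0.1932]
tool_rot: [[0.907, -0.003, -0.422], [0.422, 0.002, 0.907], [-0.002, -1.0, 0.003]]
force: [-0.6, 0.0, 0.2]
opening: 0.646
[182. 113.] 1715 z90 nan cloud rect [array([ 561. , -353.3]), array([45.1, 36.8]), np.float64(34.4)]
    plane rect [array([nan, nan]), array([0., 0.]), np.float64(0.0)]
[614. 213.] 4065 z90 nan cloud rect [array([444.8, 175.2]), array([ 82.6, 104.6]), np.float64(89.3)]
    plane rect [array([nan, nan]), array([0., 0.]), np.float64(0.0)]
[296. 216.] 1518 z90 nan cloud rect [array([ 621.2, -188.1]), array([64.3, 35.2]), np.float64(25.7)]
    plane rect [array([nan, nan]), array([0., 0.]), np.float64(0.0)]
[139. 238.] 871 z90 nan cloud rect [array([ 734.2, -360.7]), array([24.1, 62.9]), np.float64(9.1)]
    plane rect [array([nan, nan]), array([0., 0.]), np.float64(0.0)]
[432. 246.] 869 z90 nan cloud rect [array([578.5, -30.2]), array([30.2, 94.7]), np.float64(7.7)]
    plane rect [array([nan, nan]), array([0., 0.]), np.float64(0.0)]
now [ 558.9 -181.6  193.5] yaw 114.99 q [-2.480e+01  8.600e+00  9.810e+01 -1.000e-01  7.340e+01 -1.398e+02] F [ 1.  -1.   0.8] t 21.95 open 0.643
shift cm [ 5.39 13.34 -2.99] turn [-0.07 -0.01 -0.12] dist mm 146.9
```

View pics/b1.png

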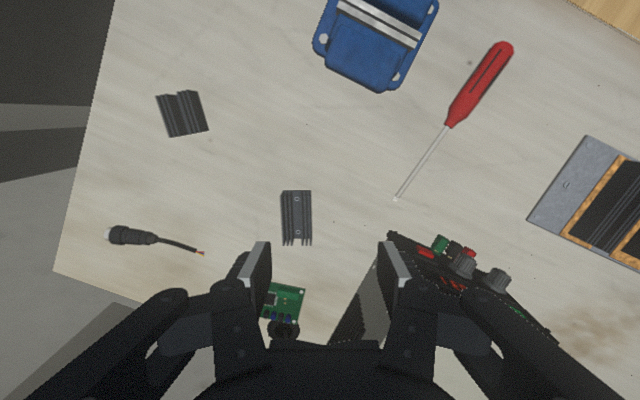

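B is at (621.2,−188.1) with its long axis at 25.7°; A is at (561,−353.3) with its long axis at 34.4°. I'll go down to B first.

```bash
python3 -m creep '0.5 1 -0.4 0 -0.2 0 5.5; 1.8 4 -1.2 0 -0.5 0 5.5; 3.4 7.5 -2.2 0 -0.7 0 5.5; 4.7 10.5 -2.9 0 -0.7 0 5.5; 5.3 12.7 -3.2 0 -0.7 0 5.5; 5.4 13.3 -3.2 0 -0.7 0 5.5; 5.4 13.3 -3.2 0 -0.7 0 5.5; 5.4 13.3 -3.2 0 -0.7 0 5.5'
python3 -c "
from meas import *
c=capture('wrist'); cv2.imwrite('pics/b2.png',c['pixels'][:,:,::-1]); sinks(c)"
python3 plan.py 621.2 -188.1 -26 115.7
```

```text
clock: 22.95
eef_pos: [0.6226, -0.1856, 0.0638]
tool_rot: [[0.9, 0.002, -0.435], [0.435, -0.001, 0.9], [0.001, -1.0, -0.002]]
force: [0.3, 0.5, 0.3]
opening: 0.648
[133.  30.] 4813 z90 nan cloud rect [array([ 565.5, -350.3]), array([35.7, 37.9]), np.float64(35.5)]
    plane rect [array([nan, nan]), array([0., 0.]), np.float64(0.0)]
[590.  35.] 199 z90 nan cloud rect [array([446.9, -74.6]), array([8.1, 1.6]), np.float64(78.4)]
    plane rect [array([nan, nan]), array([0., 0.]), np.float64(0.0)]
[322. 204.] 4016 z90 nan cloud rect [array([ 621.7, -188. ]), array([64.8, 35.3]), np.float64(25.5)]
    plane rect [array([nan, nan]), array([0., 0.]), np.float64(0.0)]
[ 68. 234.] 2509 z90 nan cloud rect [array([ 733.8, -363.3]), array([22.7, 56.1]), np.float64(11.3)]
    plane rect [array([nan, nan]), array([0., 0.]), np.float64(0.0)]
[473. 256.] 1868 z90 nan cloud rect [array([597.2, -56.6]), array([39.9, 76.2]), np.float64(40.2)]
    plane rect [array([nan, nan]), array([0., 0.]), np.float64(0.0)]
[574. 259.] 1460 z90 nan cloud rect [array([575. ,  -5.3]), array([45. , 25.1]), np.float64(89.2)]
    plane rect [array([nan, nan]), array([0., 0.]), np.float64(0.0)]
now [ 622.7 -185.9   64. ] yaw 115.77 q [ -22.8   23.5   94.4    0.    61.9 -138.6] F [-0.1  0.4 -0.3] t 23.0 open 0.644
shift cm [-0.25  9.   -0.12] turn [0.11 0.07 0.09] dist mm 90.0
```

View pics/b2.png

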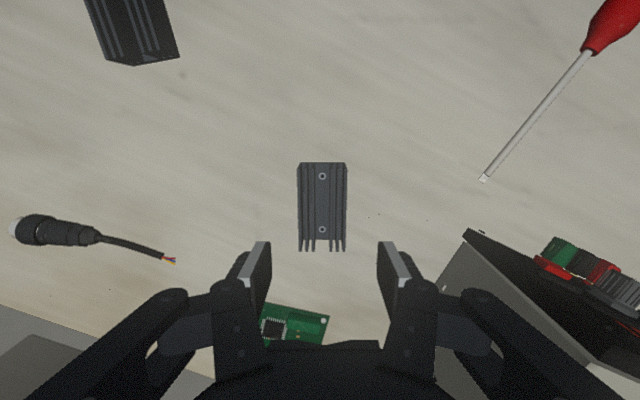

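```bash
python3 -m creep '-0.1 0.6 -0.1 0 0 0 5.5; -0.2 2.2 -0.1 0 0 0 5.5; -0.2 4.4 -0.1 0 0 0 5.5; -0.2 6.6 -0.1 0 0 0 5.5; -0.2 8.1 -0.1 0 0 0 5.5; -0.2 8.7 -0.1 0 0 0 5.5; -0.2 8.85 -0.1 0 0 0 5.5; -0.2 8.85 -0.1 0 0 0 5.5'
python3 plan.py 621.5 -188 -25 115.6
python3 -m creep '0 0 0 0 0 0 4; 0 0 0 0 0 0 3; 0 0 0 0 0 0 2; 0 0 0 0 0 0 2; 0 0 0 0 0 0 2; 0 0 0 0 0 0 2' 45
python3 plan.py 621.5 -188 -25 115.6
```

```text
clock: 24.0
eef_pos: [0.6213, -0.1878, -0.0254]
tool_rot: [[0.901, 0.001, -0.435], [0.435, -0.001, 0.901], [0.001, -1.0, -0.001]]
force: [-0.1, 0.9, -0.3]
opening: 0.644
now [ 621.3 -187.8  -25.4] yaw 115.76 q [ -23.    30.6   95.7    0.    53.6 -138.8] F [-0.1  0.9 -0.3] t 24.0 open 0.644
shift cm [ 0.01 -0.04 -0.02] turn [0.07 0.16 0.06] dist mm 0.4
clock: 24.75
eef_pos: [0.6216, -0.188, -0.0249]
tool_rot: [[0.901, 0.002, -0.435], [0.435, -0.001, 0.901], [0.001, -1.0, -0.002]]
force: [-0.7, 0.2, 5.3]
opening: 0.412
now [ 621.6 -188.   -24.9] yaw 115.76 q [ -23.    30.6   95.6   -0.    53.7 -138.8] F [-0.7  0.2  5.3] t 24.75 open 0.412
shift cm [-0.01  0.01  0.  ] turn [0.09 0.16 0.08] dist mm 0.2
```

```bash
python3 -m creep '0 -0.4 0 0 0 0 2; 0 -1.8 0 0 0 0 2; 0 -4.5 0 0 0 0 2; 0 -8 0 0 0 0 2; 0 -11.5 0 0 0 0 2; 0 -15 0 0 0 0 2; 0 -17.8 0 0 0 0 2; 0 -19.2 0 0 0 0 2; 0 -19.5 0 0 0 0 2; 0 -19.5 0 0 0 0 2'
python3 plan.py 444.4 305.8 170 90
```

```text
clock: 26.0
eef_pos: [0.6198, -0.1872, 0.1676]
tool_rot: [[0.901, -0.002, -0.434], [0.434, 0.001, 0.901], [-0.001, -1.0, 0.002]]
force: [-0.9, 0.3, -1.0]
opening: 0.41
now [ 619.8 -187.2  167.6] yaw 115.75 q [ -23.    17.    91.     0.    72.2 -138.8] F [-0.9  0.3 -1. ] t 26.0 open 0.41
shift cm [ 5.62 -0.16 52.02] turn [-0.07 25.75 -0.1 ] dist mm 523.2
```

```bash
python3 -m creep '0.2 0 1.6 0 1 0 2; 0.6 0 5.5 0 2.5 0 2; 1.2 0 10.8 0 5 0 2; 1.8 0 16.4 0 8 0 2; 2.4 0 22.2 0 11 0 2; 3 0 28 0 14 0 2; 3.7 0 33.8 0 17 0 2; 4.3 0 39.6 0 20 0 2; 4.9 0 45 0 23 0 2; 5.3 0 49 0 25 0 2'
python3 plan.py 444.4 305.8 60 90
```

```text
clock: 27.25
eef_pos: [0.4526, 0.279, 0.1677]
tool_rot: [[1.0, -0.002, -0.013], [0.013, -0.0, 1.0], [-0.002, -1.0, -0.0]]
force: [0.8, -0.8, -1.1]
opening: 0.414
now [452.6 279.  167.7] yaw 90.76 q [ 24.1   3.2 106.9   0.   70.1 -66.7] F [ 0.8 -0.8 -1.1] t 27.25 open 0.414
shift cm [-0.75 10.77  2.69] turn [ 0.02  0.76 -0.13] dist mm 111.3
```

```bash
python3 -m creep '-0.4 0.5 2 0 0.8 0 2; -0.7 2.5 2.6 0 0.8 0 2; -0.7 5.5 2.7 0 0.8 0 2; -0.7 8.5 2.7 0 0.8 0 2; -0.7 10.4 2.7 0 0.8 0 2; -0.7 11 2.7 0 0.8 0 2; -0.7 11 2.7 0 0.8 0 2; -0.7 11 2.7 0 0.8 0 2'
python3 -c "
from meas import *
c=capture('wrist'); cv2.imwrite('pics/p5.png',c['pixels'][:,:,::-1]); pads(c)"
python3 plan.py 444.3 305.8 -16 90
```

```text
clock: 28.25
eef_pos: [0.4491, 0.3043, 0.0602]
tool_rot: [[1.0, 0.002, 0.001], [-0.001, 0.001, 1.0], [0.002, -1.0, 0.001]]
force: [-0.9, 0.3, -1.2]
opening: 0.417
pad [236. 163.] [array([442.9, 231.4]), array([112. ,  47.3]), np.float64(0.1)] z 0.0086
pad [326. 160.] [array([412.9, 306. ]), array([47.1, 50.6]), np.float64(89.9)] z 0.0086
pad [149. 188.] [array([445.4, 154.7]), array([112.2,  47.4]), np.float64(0.2)] z 0.0085
pad [422. 195.] [array([445. , 380.9]), array([111.9,  47.4]), np.float64(0.2)] z 0.0086
now [449.2 304.3  60.3] yaw 89.95 q [ 26.7  12.2 109.7   0.   57.9 -63.2] F [-0.5  0.3 -1.4] t 28.3 open 0.409
shift cm [-0.5   7.63  0.14] turn [-0.07 -0.05  0.13] dist mm 76.5
```

View pics/p5.png

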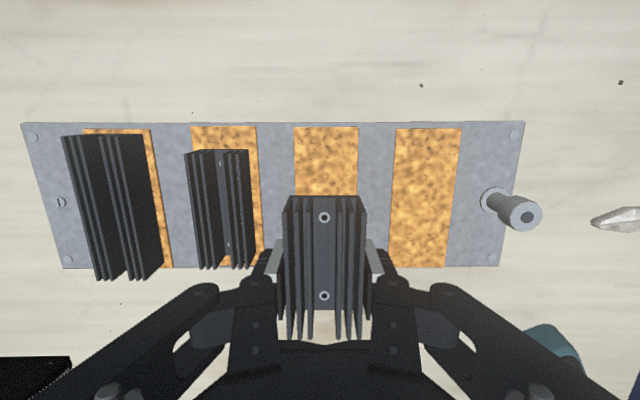

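```bash
python3 -m creep '-0.3 0.5 0.1 0 0 0 2; -0.5 2.2 0.15 0 0 0 2; -0.5 4.2 0.15 0 0 0 2; -0.5 6 0.15 0 0 0 2; -0.5 7.1 0.15 0 0 0 2; -0.5 7.5 0.15 0 0 0 2; -0.5 7.55 0.15 0 0 0 2; -0.5 7.55 0.15 0 0 0 2; -0.5 7.55 0.15 0 0 0 2'
python3 plan.py 444.4 305.9 -16 90
```

```text
clock: 29.42
eef_pos: [0.4433, 0.3055, -0.016]
tool_rot: [[1.0, 0.0, 0.001], [-0.001, 0.0, 1.0], [0.0, -1.0, 0.0]]
force: [-3.5, -1.3, 5.3]
opening: 0.41
now [443.3 305.5 -16. ] yaw 89.95 q [ 27.1  19.1 111.3   0.   49.6 -62.9] F [-3.5 -1.3  5.3] t 29.43 open 0.41
shift cm [0.11 0.   0.04] turn [-0.01 -0.05  0.02] dist mm 1.2
```

```bash
python3 -m creep '0 0 0 0 0 0 4; 0 0 0 0 0 0 4.6; 0 0 0 0 0 0 4.6; 0 -0.3 0 0 0 0 4.6; 0 -1.5 0 0 0 0 4.6; 0 -4 0 0 0 0 4.6; 0 -7 0 0 0 0 4.6; 0 -11 0 0 0 0 5.5; 0 -16 0 0 0 0 5.5; 0 -20 0 0 0 0 5.5'
python3 -m creep '0 -1 0 0 0 0 5.5; 0 -1 0 0 0 0 5.5'
python3 -c "
from meas import *
c=capture('wrist'); cv2.imwrite('pics/p6.png',c['pixels'][:,:,::-1]); pads(c); sinks(c)"
python3 plan.py 540 -340 190 -55.6
```

```text
clock: 30.68
eef_pos: [0.4436, 0.3056, 0.1867]
tool_rot: [[1.0, 0.003, 0.001], [-0.001, 0.001, 1.0], [0.003, -1.0, 0.001]]
force: [0.5, 0.1, -0.2]
opening: 0.641
clock: 30.92
eef_pos: [0.4432, 0.3053, 0.194]
tool_rot: [[1.0, 0.001, 0.001], [-0.001, 0.001, 1.0], [0.001, -1.0, 0.001]]
force: [0.5, -1.0, -0.0]
opening: 0.644
pad [268. 160.] [array([443. , 231.3]), array([111.9,  46.6]), np.float64(0.4)] z 0.0086
pad [325. 168.] [array([443.6, 306.1]), array([ 46.6, 110.6]), np.float64(90.0)] z 0.0086
pad [385. 172.] [array([444.4, 380.9]), array([111.8,  46.6]), np.float64(0.1)] z 0.0086
pad [212. 165.] [array([445.5, 154.6]), array([112.2,  46.6]), np.float64(0.6)] z 0.0086
[  9. 147.] 814 z90 nan cloud rect [array([443. , -65.5]), array([  7.7, 168.1]), np.float64(79.2)]
    plane rect [array([nan, nan]), array([0., 0.]), np.float64(0.0)]
[194. 175.] 3585 z90 nan cloud rect [array([444.6, 155.1]), array([ 36.6, 104.9]), np.float64(89.9)]
    plane rect [array([nan, nan]), array([0., 0.]), np.float64(0.0)]
[260. 176.] 2527 z90 nan cloud rect [array([445.2, 231. ]), array([85. , 35.5]),
[... 254 characters left out ...]

[463. 272.] 677 z90 nan cloud rect [array([574.9, 489.3]), array([14.6, 54.4]), np.float64(10.1)]
    plane rect [array([nan, nan]), array([0., 0.]), np.float64(0.0)]
[590. 275.] 897 z90 nan cloud rect [array([577.4, 663.4]), array([ 11.8, 113.8]), np.float64(2.6)]
    plane rect [array([nan, nan]), array([0., 0.]), np.float64(0.0)]
[ 72. 275.] 267 z90 nan cloud rect [array([567.2,  -6.7]), array([31.3, 10.8]), np.float64(89.2)]
    plane rect [array([nan, nan]), array([0., 0.]), np.float64(0.0)]
now [442.3 304.9 192.4] yaw 89.95 q [ 27.1   2.4 104.9   0.   72.8 -62.9] F [ 0.7  0.2 -1.1] t 30.98 open 0.647
shift cm [  9.83   0.27 -64.48] turn [1.2000e-01 1.4555e+02 2.0000e-02] dist mm 652.2
```

View pics/p6.png

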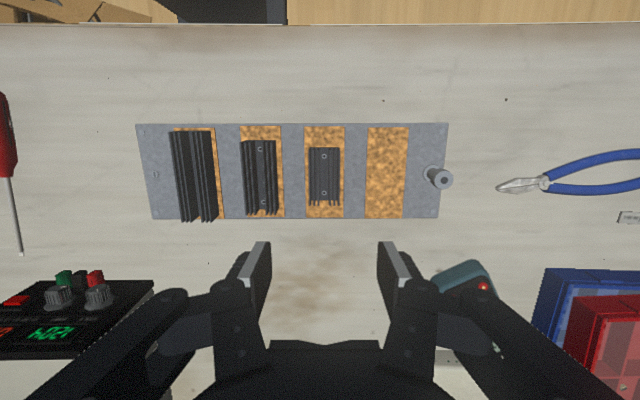

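B is on pad 3, at (443.5,305.8) against a pad centre of (444,306). Last is A.

```bash
python3 -m creep '0.2 0 -1.5 0 3.5 0 5.5; 0.7 0 -4.8 0 11 0 5.5; 1.4 0 -9 0 20 0 5.5; 2 0 -13.4 0 30 0 5.5; 2.7 0 -17.8 0 40 0 5.5; 3.4 0 -22.2 0 50 0 5.5; 4.1 0 -26.6 0 60 0 5.5; 4.7 0 -31 0 70 0 5.5; 5.4 0 -35.4 0 80 0 5.5; 6.1 0 -39.8 0 90 0 5.5'
python3 plan.py 540 -340 190 -55.6
```

```text
clock: 32.22
eef_pos: [0.502, -0.0947, 0.1914]
tool_rot: [[-0.009, -0.004, 1.0], [-1.0, 0.001, -0.009], [-0.001, -1.0, -0.004]]
force: [1.2, 0.6, 0.5]
opening: 0.646
now [502.  -94.7 191.4] yaw -0.54 q [-18.5  -0.8 108.3  -0.   72.7 -18. ] F [1.2 0.6 0.5] t 32.23 open 0.646
shift cm [24.49  0.1   4.03] turn [ 0.21 55.06  0.06] dist mm 248.2
```

```bash
python3 -m creep '4.2 0 0.7 0 9.5 0 5.5; 8.4 0 1.4 0 19 0 5.5; 12.6 0 2.1 0 29 0 5.5; 16.8 0 2.8 0 38 0 5.5; 20.6 0 3.4 0 46 0 5.5; 23.4 0 3.9 0 53 0 5.5; 24.5 0 4 0 55 0 5.5; 24.5 0 4 0 55 0 5.5; 24.5 0 4 0 55 0 5.5'
python3 -c "
from meas import *
c=capture('wrist'); cv2.imwrite('pics/a1.png',c['pixels'][:,:,::-1]); sinks(c)"
python3 plan.py 561 -353.3 60 -55.6
```

```text
clock: 33.35
eef_pos: [0.543, -0.3366, 0.1928]
tool_rot: [[-0.819, -0.001, 0.574], [-0.574, 0.001, -0.819], [0.0, -1.0, -0.002]]
force: [0.6, -0.3, -0.2]
opening: 0.644
[442.  43.] 1349 z90 nan cloud rect [array([ 731.6, -359.7]), array([23.1, 61.7]), np.float64(16.5)]
    plane rect [array([nan, nan]), array([0., 0.]), np.float64(0.0)]
[345. 170.] 1042 z90 nan cloud rect [array([ 561.5, -352.8]), array([44.6, 34.1]), np.float64(35.5)]
    plane rect [array([nan, nan]), array([0., 0.]), np.float64(0.0)]
[182. 185.] 952 z90 nan cloud rect [array([ 433.9, -190.8]), array([11.9, 66.1]), np.float64(1.2)]
    plane rect [array([nan, nan]), array([0., 0.]), np.float64(0.0)]
now [ 543.2 -336.6  193.1] yaw -54.96 q [-38.1  14.7  91.    0.   74.4  16.9] F [0.1 1.  0. ] t 33.4 open 0.644
shift cm [-0.49 13.31  2.4 ] turn [0.06 0.64 0.  ] dist mm 135.3
```

View pics/a1.png

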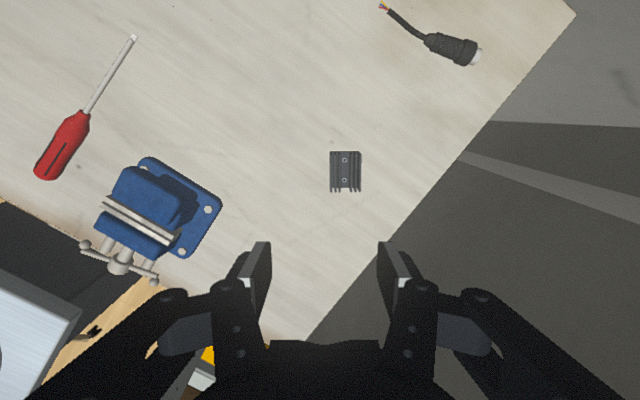

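```bash
python3 -m creep '-0.2 1 0.6 0 0 0 5.5; -0.4 4 1.6 0 0 0 5.5; -0.5 7.5 2.2 0 0 0 5.5; -0.5 10.5 2.4 0 0 0 5.5; -0.5 12.7 2.4 0 0 0 5.5; -0.5 13.3 2.4 0 0 0 5.5; -0.5 13.3 2.4 0 0 0 5.5; -0.5 13.3 2.4 0 0 0 5.5'
python3 -c "
from meas import *
c=capture('wrist'); cv2.imwrite('pics/a2.png',c['pixels'][:,:,::-1]); sinks(c)"
python3 plan.py 561.3 -352.9 -25 -55
```

```text
clock: 34.4
eef_pos: [0.5625, -0.3554, 0.0622]
tool_rot: [[-0.82, 0.002, 0.573], [-0.573, -0.002, -0.82], [-0.001, -1.0, 0.003]]
force: [0.8, -0.6, 0.3]
opening: 0.645
[496.  17.] 2868 z90 nan cloud rect [array([ 733.9, -364.9]), array([23.6, 56.8]), np.float64(14.8)]
    plane rect [array([nan, nan]), array([0., 0.]), np.float64(0.0)]
[321. 209.] 2883 z90 nan cloud rect [array([ 561.7, -353.2]), array([45., 35.]), np.float64(35.7)]
    plane rect [array([nan, nan]), array([0., 0.]), np.float64(0.0)]
[ 54. 242.] 2935 z90 nan cloud rect [array([ 432.4, -204. ]), array([50.5, 20.8]), np.float64(71.5)]
    plane rect [array([nan, nan]), array([0., 0.]), np.float64(0.0)]
now [ 562.5 -355.5   62.3] yaw -55.04 q [-38.3  25.3  92.2  -0.   62.4  16.7] F [0.5 1.  0.2] t 34.45 open 0.645
shift cm [-0.04  8.73 -0.31] turn [-0.18 -0.04 -0.05] dist mm 87.3
```

View pics/a2.png

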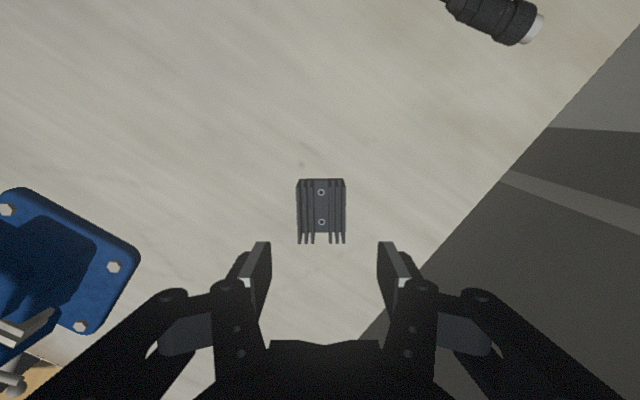

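```bash
python3 -m creep '0 0.6 -0.1 0 -0.3 0 5.5; -0.05 2.2 -0.3 0 -0.5 0 5.5; -0.05 4.4 -0.3 0 -0.5 0 5.5; -0.05 6.6 -0.3 0 -0.5 0 5.5; -0.05 8 -0.3 0 -0.5 0 5.5; -0.05 8.6 -0.3 0 -0.5 0 5.5; -0.05 8.7 -0.3 0 -0.5 0 5.5; -0.05 8.7 -0.3 0 -0.5 0 5.5'
python3 plan.py 561.6 -353.1 -25 -54.5
python3 -m creep '0 0 0 0 0 0 4; 0 0 0 0 0 0 3; 0 0 0 0 0 0 2; 0 0 0 0 0 0 2; 0 0 0 0 0 0 2; 0 0 0 0 0 0 2' 45
python3 plan.py 561.6 -353.1 -25 -54.5
```

```text
clock: 35.45
eef_pos: [0.5608, -0.3524, -0.0258]
tool_rot: [[-0.815, 0.001, 0.58], [-0.58, -0.001, -0.815], [-0.0, -1.0, 0.002]]
force: [-0.3, 0.3, -0.1]
opening: 0.648
now [ 560.8 -352.4  -25.8] yaw -54.55 q [-38.2  31.9  93.7   0.   54.3  16.3] F [-0.3  0.3 -0.1] t 35.45 open 0.648
shift cm [-0.03 -0.08  0.1 ] turn [-0.09 -0.05 -0.03] dist mm 1.3
clock: 36.2
eef_pos: [0.5609, -0.3526, -0.0254]
tool_rot: [[-0.815, 0.002, 0.58], [-0.58, -0.001, -0.815], [-0.001, -1.0, 0.002]]
force: [0.7, -0.7, 6.3]
opening: 0.417
now [ 560.9 -352.6  -25.4] yaw -54.55 q [-38.2  31.9  93.7   0.   54.3  16.3] F [ 0.7 -0.7  6.3] t 36.2 open 0.417
shift cm [-0.02 -0.04  0.08] turn [-0.12 -0.05 -0.03] dist mm 0.9
```

```bash
python3 -m creep '0 -0.4 0 0 0 0 2; 0 -1.8 0 0 0 0 2; 0 -4.5 0 0 0 0 2; 0 -8 0 0 0 0 2; 0 -11.5 0 0 0 0 2; 0 -14.8 0 0 0 0 2; 0 -17.2 0 0 0 0 2; 0 -18.4 0 0 0 0 2; 0 -18.5 0 0 0 0 2'
python3 plan.py 444.4 381 160 -90
```

```text
clock: 37.33
eef_pos: [0.5603, -0.3521, 0.1593]
tool_rot: [[-0.815, 0.001, 0.58], [-0.58, -0.001, -0.815], [-0.0, -1.0, 0.001]]
force: [0.4, 0.0, -0.1]
opening: 0.413
now [ 560.3 -352.1  159.3] yaw -54.54 q [-38.2  18.9  89.4  -0.   71.6  16.3] F [ 0.4  0.  -0.1] t 37.33 open 0.413
shift cm [-33.08  -0.15 -66.44] turn [-0.07 35.46 -0.05] dist mm 742.2
```

```bash
python3 -m creep '-0.7 0 -1.3 0 0.7 0 2; -2.3 0 -4.7 0 2.5 0 2; -4.5 0 -9 0 4.8 0 2; -6.6 0 -13.3 0 7.1 0 2; -8.8 0 -17.6 0 9.4 0 2; -10.9 0 -21.9 0 11.7 0 2; -13.1 0 -26.2 0 14 0 2; -15.2 0 -30.6 0 16.3 0 2; -17.4 0 -34.9 0 18.6 0 2; -19.5 0 -39.2 0 21 0 2'
python3 plan.py 444.4 381 160 -90
```

```text
clock: 38.58
eef_pos: [0.4892, 0.0827, 0.1567]
tool_rot: [[-0.969, -0.003, 0.248], [-0.248, 0.0, -0.969], [0.003, -1.0, -0.001]]
force: [-0.5, -0.1, -1.3]
opening: 0.414
now [489.2  82.7 156.7] yaw -75.63 q [  1.5  -0.6 112.    0.   68.8  77.1] F [-0.5 -0.1 -1.3] t 38.58 open 0.414
shift cm [ -3.07  -0.3  -30.01] turn [ 0.04 14.37  0.18] dist mm 301.7
```

```bash
python3 -m creep '-0.4 0 -4 0 2 0 2; -0.9 0 -8.3 0 4 0 2; -1.3 0 -12.6 0 6 0 2; -1.8 0 -17 0 8 0 2; -2.2 0 -21.2 0 10 0 2; -2.6 0 -25 0 12 0 2; -2.9 0 -27.8 0 13.6 0 2; -3 0 -29.3 0 14.3 0 2; -3 0 -29.6 0 14.4 0 2; -3 0 -29.6 0 14.4 0 2'
python3 plan.py 444.4 381 60 -90
```

```text
clock: 39.83
eef_pos: [0.4463, 0.3739, 0.1579]
tool_rot: [[-1.0, -0.001, 0.001], [-0.001, -0.001, -1.0], [0.001, -1.0, 0.001]]
force: [-0.4, 0.4, -1.0]
opening: 0.415
now [446.3 373.9 157.9] yaw -89.95 q [ 33.1   9.8 100.7  -0.   69.6 123. ] F [-0.4  0.4 -1. ] t 39.83 open 0.415
shift cm [ 0.19  9.79 -0.72] turn [-0.06  0.05  0.05] dist mm 98.2
```

```bash
python3 -m creep '0.1 0.6 -0.4 0 0 0 2; 0.2 2.2 -0.7 0 0 0 2; 0.2 4.6 -0.7 0 0 0 2; 0.2 7 -0.7 0 0 0 2; 0.2 9 -0.7 0 0 0 2; 0.2 9.8 -0.7 0 0 0 2; 0.2 9.8 -0.7 0 0 0 2; 0.2 9.8 -0.7 0 0 0 2'
python3 -c "
from meas import *
c=capture('wrist'); cv2.imwrite('pics/p7.png',c['pixels'][:,:,::-1]); pads(c)"
python3 plan.py 444.4 381 -16.2 -90
```

```text
clock: 40.83
eef_pos: [0.4455, 0.3822, 0.0614]
tool_rot: [[-1.0, 0.002, 0.001], [-0.001, 0.001, -1.0], [-0.002, -1.0, -0.001]]
force: [0.1, 0.9, -0.4]
opening: 0.41
pad [596. 191.] [array([446.8, 166.3]), array([ 26.5, 112. ]), np.float64(89.7)] z 0.0085
pad [325. 174.] [array([471.4, 381.6]), array([61.1, 46.9]), np.float64(0.2)] z 0.0086
pad [417. 187.] [array([445.1, 306.7]), array([112.2,  47.3]), np.float64(0.1)] z 0.0086
pad [507. 186.] [array([444.3, 232. ]), array([111.9,  47.5]), np.float64(0.1)] z 0.0086
now [445.6 382.3  61.6] yaw -89.94 q [ 33.8  17.  103.5   0.   59.4 123.7] F [ 0.7  0.6 -0.3] t 40.88 open 0.418
shift cm [0.14 7.78 0.14] turn [ 0.08  0.05 -0.11] dist mm 77.8
```

View pics/p7.png

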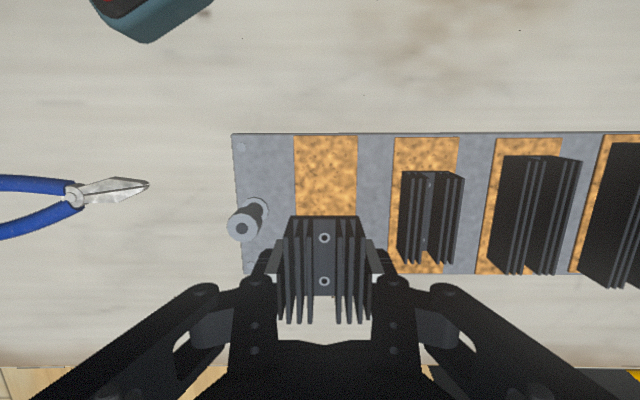

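```bash
python3 -m creep '0.05 0.5 0.1 0 0 0 2; 0.1 2.2 0.1 0 0 0 2; 0.1 4.2 0.1 0 0 0 2; 0.1 6 0.1 0 0 0 2; 0.1 7.2 0.1 0 0 0 2; 0.1 7.6 0.1 0 0 0 2; 0.1 7.7 0.1 0 0 0 2; 0.1 7.7 0.1 0 0 0 2; 0.1 7.7 0.1 0 0 0 2'
python3 plan.py 444.6 381.2 -16.3 -90
```

```text
clock: 42.0
eef_pos: [0.4441, 0.3809, -0.0164]
tool_rot: [[-1.0, 0.001, 0.001], [-0.001, 0.001, -1.0], [-0.001, -1.0, -0.001]]
force: [0.1, 0.8, -1.2]
opening: 0.413
now [444.1 380.9 -16.4] yaw -89.95 q [ 33.8  23.7 104.9   0.   51.4 123.7] F [ 0.1  0.8 -1.2] t 42.0 open 0.413
shift cm [-0.05 -0.01 -0.03] turn [ 0.03  0.05 -0.05] dist mm 0.6
```

```bash
python3 -m creep '0 0.05 0 0 0 0 2; 0 0.05 0 0 0 0 3.8; 0 0.05 0 0 0 0 4.4; 0 0.05 0 0 0 0 4.4; 0 -0.3 0 0 0 0 4.4; 0 -1.5 0 0 0 0 4.4; 0 -4 0 0 0 0 4.4; 0 -7 0 0 0 0 4.4; 0 -11 0 0 0 0 4.4; 0 -16 0 0 0 0 4.4'
python3 -m creep '0 -4 0 0 0 0 4.4; 0 -6 0 0 0 0 4.4; 0 -6 0 0 0 0 4.4; 0 -6 0 0 0 0 4.4'
python3 -c "
from meas import *
c=capture('wrist'); cv2.imwrite('pics/f1.png',c['pixels'][:,:,::-1]); pads(c); sinks(c)
t=capture('top'); cv2.imwrite('pics/f2.png',cv2.resize(t['pixels'][180:290,160:340,::-1],None,fx=4,fy=4,interpolation=cv2.INTER_CUBIC))"
python3 plan.py 444.6 381.2 200 -90
```

```text
clock: 43.25
eef_pos: [0.4429, 0.3802, 0.1446]
tool_rot: [[-1.0, -0.001, 0.001], [-0.001, -0.001, -1.0], [0.001, -1.0, 0.001]]
force: [0.5, 0.0, -0.3]
opening: 0.518
clock: 43.75
eef_pos: [0.4425, 0.3798, 0.2012]
tool_rot: [[-1.0, -0.003, 0.001], [-0.001, -0.002, -1.0], [0.003, -1.0, 0.002]]
force: [0.1, -0.5, -0.5]
opening: 0.516
pad [322. 165.] [array([446.4, 381.5]), array([112. ,  46.5]), np.float64(0.2)] z 0.0086
pad [497. 154.] [array([446.4, 154.7]), array([111.5,  47.1]), np.float64(0.1)] z 0.0086
pad [380. 163.] [array([444.6, 306.7]), array([111.2,  46.9]), np.float64(0.3)] z 0.0086
pad [438. 163.] [array([443.9, 231.7]), array([112.3,  46.9]), np.float64(0.1)] z 0.0085
[99. 30.] 1604 z90 nan cloud rect [array([583.4, 631.2]), array([39.1, 88. ]), np.float64(34.7)]
    plane rect [array([nan, nan]), array([0., 0.]), np.float64(0.0)]
[214.  27.] 4039 z90 nan cloud rect [array([607.5, 495.7]), array([66.5, 70.6]), np.float64(28.5)]
    plane rect [array([nan, nan]), array([0., 0.]), np.float64(0.0)]
[626.  22.] 1028 z90 nan cloud rect [array([598.4,  69.9]), array([45.9, 24.1
[... 237 characters left out ...]
0.]), np.float64(0.0)]
[449. 171.] 2810 z90 nan cloud rect [array([445.5, 231. ]), array([85. , 36.3]), np.float64(0.1)]
    plane rect [array([nan, nan]), array([0., 0.]), np.float64(0.0)]
[386. 173.] 1862 z90 nan cloud rect [array([444.4, 306.4]), array([36.2, 64.3]), np.float64(90.0)]
    plane rect [array([nan, nan]), array([0., 0.]), np.float64(0.0)]
[323. 173.] 1149 z90 nan cloud rect [array([444.7, 381.5]), array([44. , 34.2]), np.float64(0.0)]
    plane rect [array([nan, nan]), array([0., 0.]), np.float64(0.0)]
now [442.3 379.7 200.7] yaw -89.94 q [ 33.8   7.7  98.3  -0.   74.3 123.7] F [0.3 0.  0.2] t 43.85 open 0.514
shift cm [-0.23  0.06 -0.15] turn [-0.15  0.06  0.23] dist mm 2.8
```

View pics/f1.png

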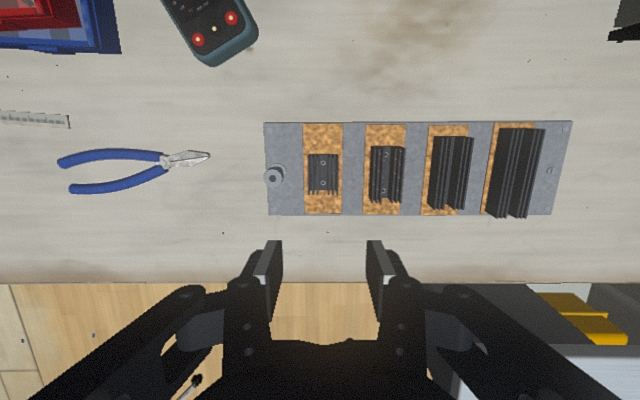

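View pics/f2.png

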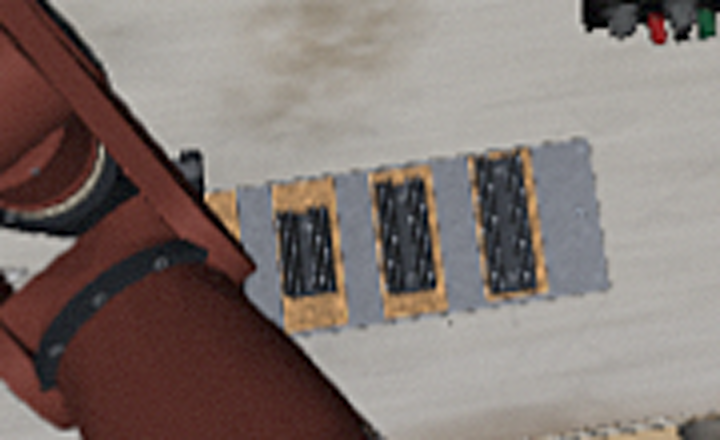

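All four sinks lie on their pads, shortest at the post, each within about 2 mm of its pad centre. The gripper is well clear, so I'm handing in.

```bash
python3 -c "
from station import job_done
print(job_done())"
```

```text
the job is handed in; nothing more can be done
None
```

All four heat sinks are set out on the cork pads and let go, and the job is handed in at about 44 s of robot time. Going away from the post, the order is 45, 65, 85 and 105 mm, all flat with fins up and lengthwise along the pads.

**Last checks:** in the final wrist picture every sink was within about 2 mm of its pad centre and within about 0.3° of the pad direction. The largest offset was 1.7 mm on the shortest sink. A top view agreed for the three sinks it could see; the arm hid the shortest one. The gripper was 0.2 m above the board and touching nothing. The highest wrist force I read was about 7 N.

**What disagreed or failed:**
- **First grasp missed:** the first try on the longest sink closed on nothing. The wrist and side cameras both showed the fingertips about 31 mm short of the reported TCP position. I allowed for that in height, and every grasp after that held.
- **Camera disagreement:** the top and wrist cameras differed by 2–3 mm in absolute position. I averaged them and checked each placement relative to its pad.

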